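# Reload a bench lathe through the feed rails

## Task

Reload the lathe from behind: lay the two brass bars from the wooden stand, one after the other, on the two thin feed rails and push them into the spindle behind the brass bar that is already in there, until all three are closed up end to end and the front one is solid against the stop inside. Feel for the stop rather than ramming it, let no brass bar fall to the bench, and leave the dark steel bar and the other tools where they are.

Things in the scene. Friction and masses are not known exactly. Their poses are not given: they have to be found in the camera images.
- brass_a_center (a point): Solid round brass bar, 24 mm diameter, 90 mm long, 0.26 to 0.43 kg, ends alike; the point is its centre, x its axis. It starts lying level in a notch of the wooden stand, centre 48 mm above the bench, 75 mm from the next bar. The stand carries it only near its ends: its middle 56 mm are free for fingers down to 10 mm above the bench.
- brass_b_center (a point): The second brass bar on the stand, the same as brass_a.
- brass_c_center (a point): A third brass bar of the same size, already on the rails inside the spindle, out of sight; its outer end is 10 to 60 mm inside the mouth; not yet at the stop. The point is its centre, x along the bar. The whole row slides at a push of 2 to 6 N; at the stop the resistance rises sharply. When all three are home 25 to 55 mm of the last bar still stands out.
- steel_bar_center (a point): Dark steel bar of the same size in one notch of the stand (which bar is in which notch varies); to be left there. The point is its centre, x along the bar.
- spindle_mouth (a point): Middle of the spindle's outer opening, in the end face of the lathe's gear guard; on the spindle axis, 190 mm above the bench. Its y axis points level out along the feed rails, z up, x across. A ring of 27 mm radius stands 10 mm out round it. The bore has a few mm of room round a bar; fingers cannot enter it. Ramming the stop inside with over 45 N would shift it.
- lathe: Green bench lathe, fixed; axes as spindle_mouth, origin on the bench under the mouth. Its grey gear guard (175 mm wide, top 265 mm above the bench, 75 mm above the spindle axis) ends at y = 0: a wide gripper held upright close to it may touch, one leaning out to +y clears. A rigid bar stop sits in the bore, unseen, at a depth set anew each time: 215 to 245 mm from the mouth.
- rails_end (a point): Outer end of the feed rails, midway between them, level with their tops: 172 mm out from the mouth, 10 mm below the spindle axis. The rails are two 6 mm steel rods, 14 mm apart centre to centre, that run on inside the spindle. A bar in the groove between them lies on the spindle axis; laid more than about 6 mm to the side it rolls off.
- post (a point): Rail post, 145 mm out from the mouth; the point is on the bench. Round, 18 mm thick (collar 28 mm from 100 to 120 mm up, foot 72 mm). Above it, under the rails, is only a 20 mm wide tie bar: nothing near the rails is wider than a bar, so fingers may straddle them.
- stand: Wooden bar stand, 110 x 250 mm, 40 mm high, with three notches 75 mm apart along its y axis, bars lying along its x axis; fixed. Origin under its centre.
- mug: Open steel mug, 76 mm across, 85 mm high, standing on the bench; origin under its centre. To be left alone.
- oilcan: Red oil can with a thin brass spout, 68 mm across, 185 mm high to the spout; origin under its centre. To be left alone.
- wrench: Open-ended wrench lying on the bench; origin on its underside. To be left alone.
- chuck_key: T-shaped chuck key lying on the bench, 120 mm long; origin on its underside at the T end. To be left alone.
- brush: Bench brush lying on the bench; origin on its underside. To be left alone.
Not all that is in view belongs to the job. Leave any pink or white look-alike of the part that bears brass_a_center alone.

How it is judged:
By the outcome, as a careful person would: the job done as asked, in the order asked, and still so for the second after the job is handed in, with the robot touching nothing.
It also fails if it takes over 67 s, if anything falls off the work surface, if the arm or the gripper's body presses on something with over 40 N, if the wrist force passes 120 N, or if a joint passes its speed limit or range.

## Robot

A 7-joint arm with a two-finger parallel gripper is mounted at the origin on the work surface. World frame = base frame: x ahead of the robot, y to its left, z up, the work surface at z = 0. Lengths are in m, angles in rad, forces in N, time in s.
With the tool pointing down it reaches from about 0.4 to 0.85 m from the base axis. Payload 4.5 kg.
Tool frame: the origin (TCP) lies between the finger pads; the fingertips stand tip_extent ahead of it and the grasp point (between the pads) lies 6 mm ahead of it (tip_extent is the distance from the TCP to the fingertips, in m); x points along the fingers, y is the direction in which the jaws open and shut, and the axes are right-handed (so a half turn about x gives the same grasp; the last joint's range is limited). The gripper opens to 85 mm and grips with 20 to 120 N. Pads are 22 mm wide; open, the fingers measure 114 mm over their backs; the gripper's body (76 mm by 85 mm) begins 54 mm behind the grasp point. The pads swing forward as they close: fully open they stand 13 mm farther back than shut.
Start: joints at [-1.141, 0.689, -0.195, 1.565, 0.157, 0.902, -0.215], TCP at [0.241, 0.577, 0.256] pointing down, gripper open.
Joint ranges: [-3.01, 3.01], [-0.46, 2.08], [-1.47, 1.51], [0.13, 2.56], [-1, 4.14], [0.04, 2.09], [-2.66, 2.66]. Speed limits (rad/s): [2.57, 2.57, 3.14, 3.14, 3.14, 3.14, 3.14].

## Interface

Orientations are given as a unit quaternion [w, x, y, z].
In Python, from plant import state, grab_frame, camera_model, job_done, tip_extent gives the robot as it stands.
- The arm moves only by the tool move_arm, never from a script. Its argument "targets" is one flat list of numbers, 7 for each row, row after row: the turn, a rotation vector about the tool's x, y, z in degrees, then the shift along the tool's x, y, z in mm, then the opening, from 0 (shut) to 1 (fully open). A call has 1 to 20 rows; each row shifts and turns the pose as measured when the row begins, along the tool's axes as they then stand; what a row does not reach is not made up. A row lasts 1/8 s, in which the tool goes at most 62.5 mm and 10.7 degrees, less where a joint would pass 70% of its speed; a pose out of reach is approached as far as the arm can. A call with a gripper value outside its range is refused whole. The fingers move at their own pace and stop on an object; "force" is the grip in N (left out, the last holds). Time passes only in rows, so rows that do not move let the fingers close. It gives the time, the measured TCP pose, the force and the opening at its end, in the units of the state.
- state(): the state, without advancing time (a new reading comes with each control period).
- grab_frame(name): name is "side" or "top"; returns the picture (384x512x3 uint8, blue, green, red); there is no depth.
- camera_model(name): a dict with "fovy" (degrees; the focal length in pixels is half the picture's height over the tangent of half this angle, whatever the lens; pixels are square), "cx", "cy" (the principal point, pixels), "k1" (the pictures are not rectified: a ray, as slopes to the right and down, at radius r is drawn at 1 + k1 r^2 times it, then the intrinsics apply), "view" (4x4, takes a point from world to camera coordinates). Camera axes: x right, y down, z forward; pixel columns grow to the right and rows downward; lengths in m; the calibration is good to about 2 mm. A picture is of the moment at which its call begins. camera_model takes no time and is no camera call.
- job_done(): hands the job in, once; it reports no verdict.
The state is a dict: "time_s": time; "joints": joint angles; "qvel": joint speeds; "tau": joint torques, N m; "ee_pos": TCP position; "ee_rot": TCP orientation; "wrist_force": force on the tool from outside, world axes, zero at the start; "ft_torque": the same for the moment, N m; "opening": opening from 0.0 (shut) to 1.0 (fully open).
Only numpy, scipy, OpenCV 4.12 (cv2) and the standard library are available. Lean on these libraries where they do the work, as an engineer would, in place of code of your own. Each camera call takes 0.05 s, during which the arm holds its last target.

## Working session

There is one attempt and no reset: what is moved stays moved. The work goes in short steps, Python scripts to look and compute and a tool call to move; the robot and the scene stay as the last step left them, time stands still between calls to the robot, and variables do not carry over. Pictures are saved under pics/ and viewed, and the job is handed in when it is done.

Besides the shell and the picture viewer there is one more tool, called after "Emit:" as name(argument=value, ...) on one line, values as JSON. move_arm: Moves the arm, as the interface text tells. Its arguments: {"type":"object","properties":{"targets":{"type":"array"},"force":{"type":"number"}},"required":["targets"]}

```bash
mkdir -p pics; ls; cat > h.py <<'E'
import numpy as np, cv2
from plant import state, grab_frame, camera_model, job_done, tip_extent
def ray(name,u,v):
    m=camera_model(name); V=np.array(m["view"]); f=192/np.tan(np.radians(m["fovy"])/2)
    d=np.array([(u-m["cx"])/f,(v-m["cy"])/f]); s=d.copy()
    for _ in range(50): s=d/(1+m["k1"]*(s@s))
    R=V[:3,:3];t=V[:3,3]; return -R.T@t, R.T@np.array([s[0],s[1],1])
def atz(name,u,v,z):
    o,d=ray(name,u,v); return o+d*(z-o[2])/d[2]
def proj(name,p):
    m=camera_model(name); V=np.array(m["view"]); f=192/np.tan(np.radians(m["fovy"])/2)
    c=V[:3,:3]@np.array(p)+V[:3,3]; s=c[:2]/c[2]; s=s*(1+m["k1"]*(s@s)); return s*f+[m["cx"],m["cy"]]
def tri(u1,u2):
    o,d=ray("side",*u1);p,e=ray("top",*u2)
    A=np.stack([d,-e],1); x=np.linalg.lstsq(A,p-o,rcond=None)[0]
    a=o+d*x[0];b=p+e*x[1]; return (a+b)/2,np.linalg.norm(a-b)
def snap(name,fn):
    im=grab_frame(name); cv2.imwrite(f"pics/{fn}_raw.png",im); cv2.imwrite(f"pics/{fn}.png",cv2.resize(im,(768,576),interpolation=cv2.INTER_CUBIC)); return im
def crop(fn,out,u0,v0,w,h):
    im=cv2.imread(f"pics/{fn}_raw.png")[v0:v0+h,u0:u0+w]; k=min(800/w,600/h); cv2.imwrite(f"pics/{out}.png",cv2.resize(im,None,fx=k,fy=k,interpolation=cv2.INTER_CUBIC)); print(out,"scale",k)
E
python3 - <<'E'
from h import *
snap("side","s0");snap("top","t0")
print(state(),tip_extent)
for n in("side","top"): print(camera_model(n))
E
```

```text
pics
{'time_s': 0.1, 'joints': array([-1.14121674,  0.68992368, -0.1945365 ,  1.56622801,  0.15728731,
        0.90249738, -0.21510071]), 'qvel': array([ 0.00188791, -0.00152   ,  0.00041847, -0.0022139 ,  0.00076214,
        0.00142253, -0.00060611]), 'tau': array([-3.02016233e-03, -5.40607238e+01, -1.27143178e+00, -1.58984220e+01,
        9.37464793e-03,  4.41752665e-03, -8.68905630e-06]), 'ee_pos': array([0.24077487, 0.57617855, 0.25555311]), 'ee_rot': array([ 0.69323031,  0.13840694,  0.69339342, -0.13957368]), 'wrist_force': array([-0.38256082, -0.58710767, -0.27781816]), 'ft_torque': array([0.01709324, 0.0085018 , 0.02715213]), 'opening': 1.0005846675643877} 0.025
{'fovy': 47.99702846769523, 'cx': 251.85470051623244, 'cy': 193.96454610993814, 'k1': -0.051087334477442736, 'view': array([[ 0.79732103, -0.6031492 , -0.02214093, -0.31257421],
       [-0.41592609, -0.52250242, -0.74430955,  0.40134801],
       [ 0.43736102,  0.60266264, -0.66746766,  1.05862014],
       [ 0.        ,  0.        ,  0.        ,  1.        ]])}
{'fovy': 55.51968622427957, 'cx': 256.60129955669527, 'cy': 195.68819402580593, 'k1': 0.020243965908749682, 'view': array([[ 0.02644723, -0.99954348, -0.0146073 ,  0.13717464],
       [-0.98683533, -0.02377316, -0.15997144,  0.52724745],
       [ 0.15955115,  0.01864581, -0.98701356,  0.93335707],
       [ 0.        ,  0.        ,  0.        ,  1.        ]])}
```

View pics/s0.png

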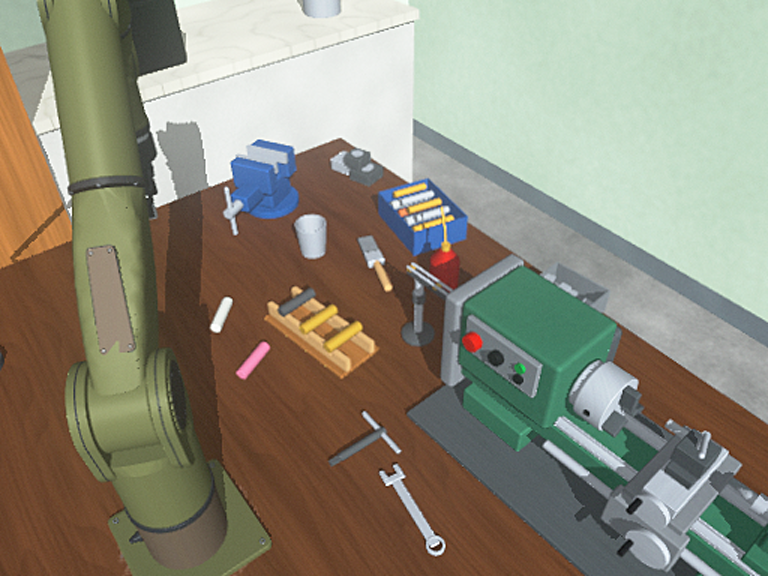

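View pics/t0.png

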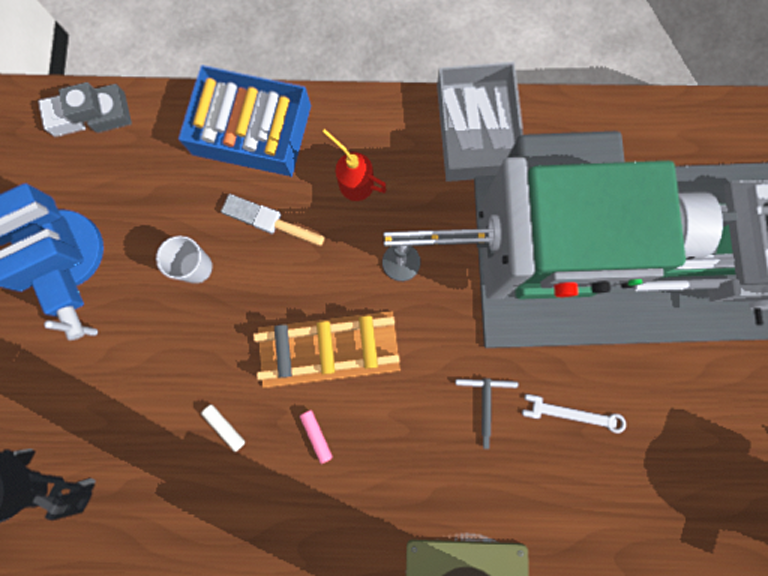

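The bars on the stand, in the 768-px top view, are the steel bar (283,350) and the brass bars (326,347) and (369,341). The white (222,428) and pink (316,436) look-alikes lie loose on the bench. The rails run from (385,238) to (495,235). I'll enlarge this.

```bash
python3 - <<'E'
from h import *
crop("t0","t0a",160,200,112,64);crop("t0","t0b",250,140,90,64);crop("s0","s0a",170,180,88,76);crop("s0","s0b",250,160,84,76)
E
```

```text
t0a scale 7.142857142857143
t0b scale 8.88888888888889
s0a scale 7.894736842105263
s0b scale 7.894736842105263
```

View pics/t0a.png

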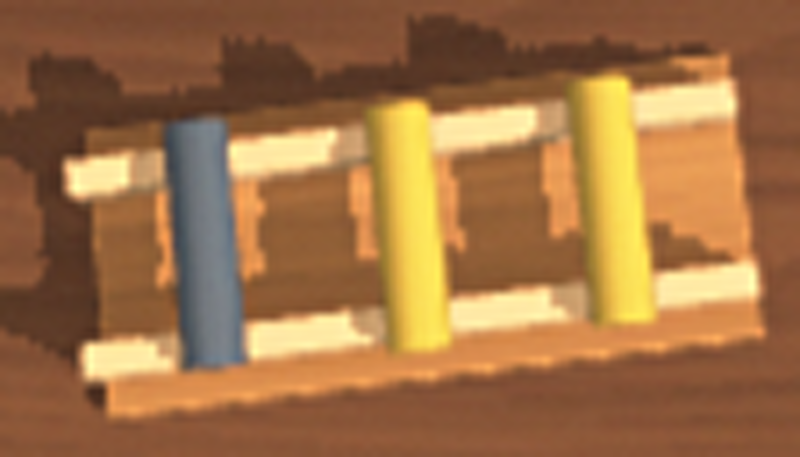

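View pics/t0b.png

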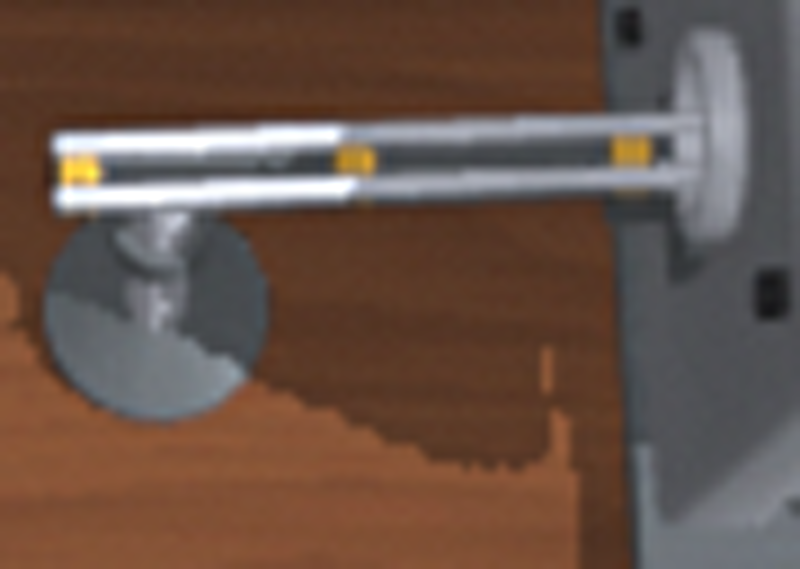

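View pics/s0a.png

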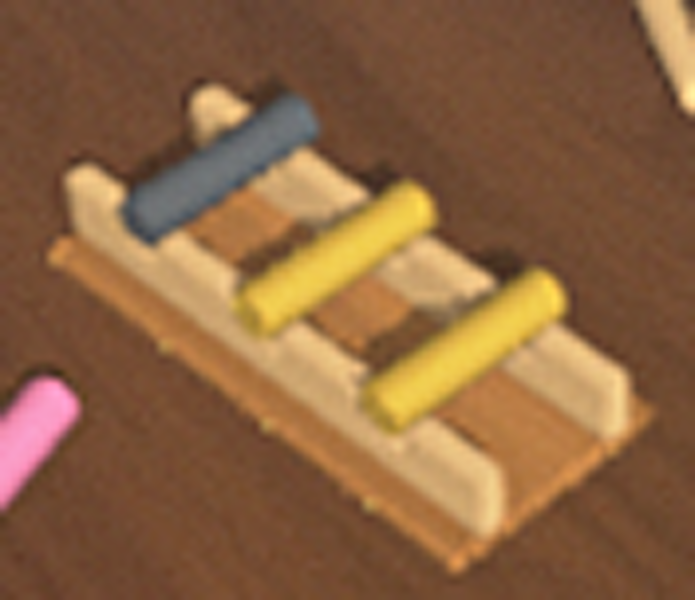

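View pics/s0b.png

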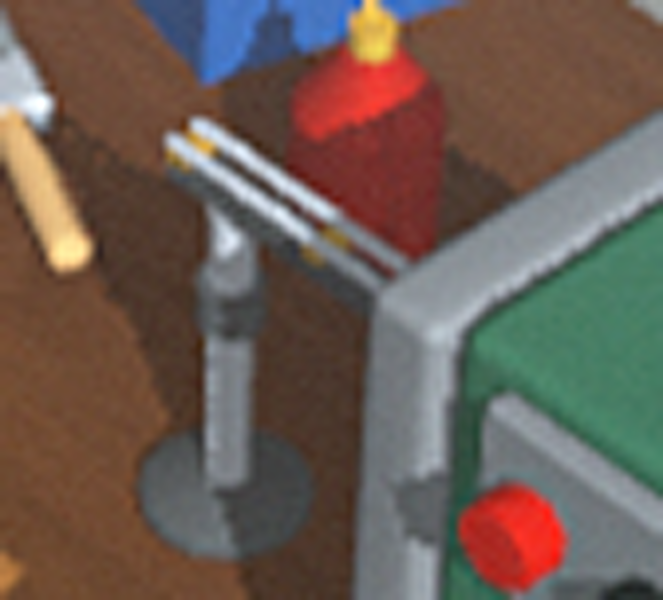

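```bash
python3 - <<'E'
from h import *
def T(x,y,u0=160,v0=200,k=7.142857): return (u0+(x+.5)/k-.5, v0+(y+.5)/k-.5)
def B(x,y): return T(x,y,250,140,8.88889)
def S(x,y,u0=170,v0=180,k=7.894737): return T(x,y,u0,v0,k)
for n,a,b,sa,sb in (("near",(600,78),(627,322),(548,292),(382,408)),("mid",(398,102),(420,350),(417,202),(255,315)),("steel",(195,120),(213,366),(303,112),(142,222))):
    P=atz("top",*T(*a),.054);Q=atz("top",*T(*b),.05)
    P2=atz("side",*S(*sa),.05);Q2=atz("side",*S(*sb),.05)
    for p,q in((P,Q),(P2,Q2)):
        print(n,p,q,"c",(p+q)/2,"len",np.linalg.norm(p-q),"yaw",np.degrees(np.arctan2(*(p-q)[[1,0]])))
r=atz("top",*B(54,170),.179); m=atz("top",*B(690,150),.179)
print("rail end",r,"ring",m,np.linalg.norm(r-m),np.degrees(np.arctan2(*(r-m)[[1,0]])))
r2=atz("side",*S(183,135,250,160),.179); print(r2)
pb=atz("side",*S(226,500,250,160),.0);print("post",pb, atz("top",*B(155,312),.003))
print(tri(S(183,135,250,160),B(54,170)))
E
```

```text
near [0.48162165 0.18351148 0.054     ] [0.39290827 0.17099488 0.05      ] c [0.43726496 0.17725318 0.052     ] len 0.0896812584830071 yaw 8.030871150351766
near [0.47957959 0.18043659 0.05      ] [0.39306507 0.16896385 0.05      ] c [0.43632233 0.17470022 0.05      ] len 0.08727191289629453 yaw 7.553950309609794
mid [0.47090143 0.25764324 0.054     ] [0.38087387 0.24606477 0.05      ] c [0.42588765 0.251854   0.052     ] len 0.09085715984583347 yaw 7.328596858485891
mid [0.46809603 0.25556613 0.05      ] [0.38156649 0.24165459 0.05      ] c [0.42483126 0.24861036 0.05      ] len 0.08764070582720193 yaw 9.133408477990262
steel [0.46241372 0.33213895 0.054     ] [0.37320514 0.32121524 0.05      ] c [0.41780943 0.3266771  0.052     ] len 0.08996387295400989 yaw 6.981191793081573
steel [0.46147909 0.33091017 0.05      ] [0.37379545 0.31531028 0.05      ] c [0.41763727 0.32311022 0.05      ] len 0.08906052778784425 yaw 10.088001488319238
rail end [0.58932056 0.15248479 0.179     ] ring [ 0.59841873 -0.01428682  0.179     ] 0.16701960209833763 93.12265515966135
[0.58524333 0.14579443 0.179     ]
post [5.89546663e-01 1.20413323e-01 1.11022302e-16] [0.59081436 0.12355721 0.003     ]
(array([0.59118933, 0.15273953, 0.17149309]), np.float64(0.0003041246715609061))
```

```bash
python3 - <<'E'
from h import *
from scipy.optimize import least_squares
from scipy.spatial.transform import Rotation as R
k=8.88889;B=lambda x,y:(250+(x+.5)/k-.5,140+(y+.5)/k-.5)
q=7.894737;S=lambda x,y:(250+(x+.5)/q-.5,160+(y+.5)/q-.5)
# lathe frame: x across. +x_l -> world +x (y_l = world +y roughly)
obs=[("top",B(53,142),(7,172,177)),("top",B(57,200),(-7,172,177)),("top",B(688,124),(7,10,177)),("top",B(688,177),(-7,10,177)),
("side",S(193,124),(7,172,177)),("side",S(168,141),(-7,172,177)),("top",B(157,308),(0,145,3)),("side",S(226,496),(0,145,3))]
def W(p,l):
    c,s=np.cos(p[2]),np.sin(p[2]); x,y,z=np.array(l)/1000
    return np.array([p[0]+c*x-s*y,p[1]+s*x+c*y,z])
f=lambda p:np.concatenate([proj(n,W(p,l))-np.array(o) for n,o,l in obs])
r=least_squares(f,[.598,-.02,.05]);print(r.x,np.degrees(r.x[2]));print(r.fun.reshape(-1,2).round(2))
for l in((0,172,180),(0,100,190),(0,0,190)):print(l,W(r.x,l))
im=cv2.imread("pics/t0_raw.png");
s=state();M=R.from_quat(s["ee_rot"][[1,2,3,0]]).as_matrix();print(M.round(3))
for n,u in(("t0_raw","top"),("s0_raw","side")):
    im=cv2.imread(f"pics/{n}.png")
    im=cv2.resize(im,None,fx=8,fy=8,interpolation=cv2.INTER_CUBIC)
    for x in(7,-7):
        a,b=[tuple(int(v) for v in (proj(u,W(r.x,(x,y,177)))+.5)*8) for y in(172,0)];cv2.line(im,a,b,(0,0,255),1)
    for c,yw in(((.4365,.1755,.048),7.6),((.4252,.25,.048),7.6)):
        d=np.array([np.cos(np.radians(yw)),np.sin(np.radians(yw)),0])*.045
        a,b=[tuple(int(v) for v in (proj(u,np.array(c)+e*d)+.5)*8) for e in(-1,1)];cv2.line(im,a,b,(0,0,255),1)
    x0,y0,x1,y1=(160,140,345,265) if u=="top" else (165,170,320,255)
    c=im[y0*8:y1*8,x0*8:x1*8];kk=min(800/c.shape[1],600/c.shape[0]);cv2.imwrite(f"pics/ov_{u}.png",cv2.resize(c,None,fx=kk,fy=kk,interpolation=cv2.INTER_AREA))
E
```

```text
[ 0.59929262 -0.02188815  0.05945018] 3.4062446617921562
[[ 1.17  0.6 ]
 [ 0.91 -0.12]
 [-1.14  0.12]
 [-0.76 -0.04]
 [ 0.59 -0.27]
 [ 0.31 -0.42]
 [ 0.02  0.5 ]
 [-0.2  -0.73]]
(0, 172, 180) [0.58907321 0.14980799 0.18      ]
(0, 100, 190) [0.5933511  0.07793518 0.19      ]
(0, 0, 190) [ 0.59929262 -0.02188815  0.19      ]
[[-0.001  0.385  0.923]
 [-0.002  0.923 -0.385]
 [-1.    -0.002  0.   ]]
```

View pics/ov_top.png

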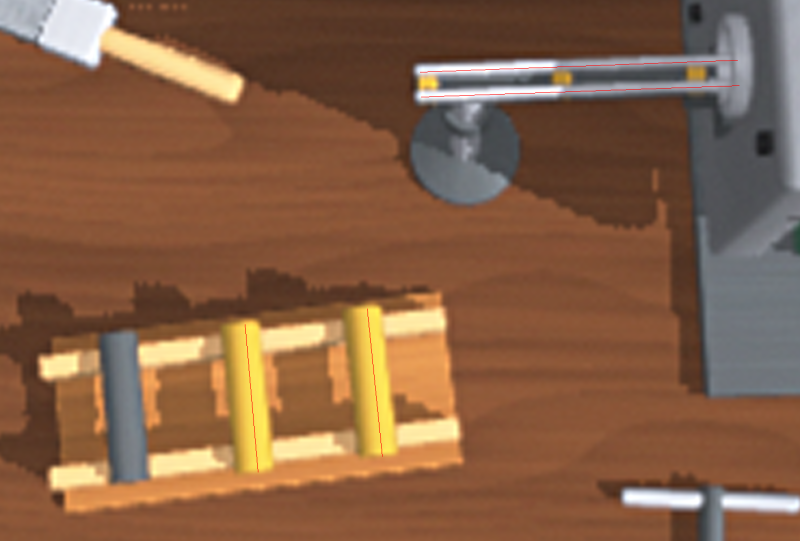

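View pics/ov_side.png

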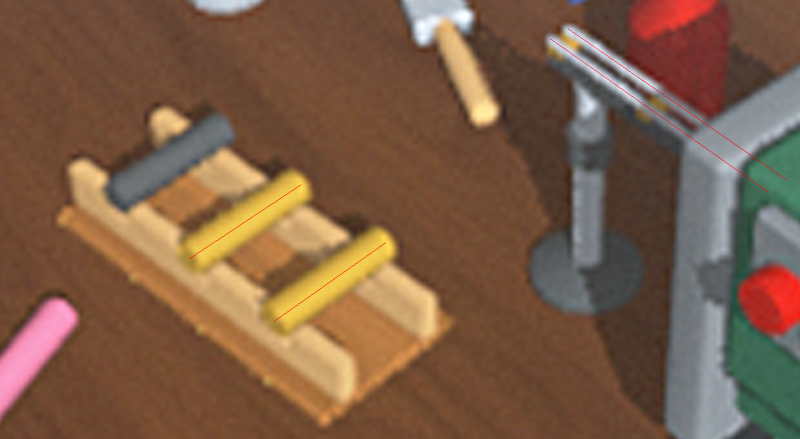

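```bash
cat >> h.py <<'E'
from scipy.spatial.transform import Rotation as R
def pose():
    s=state(); return s["ee_pos"],R.from_quat(s["ee_rot"][[1,2,3,0]])
def down(yaw,lean=0,leandir=0):
    "tool x down, tool y at world angle yaw(deg)"
    y=np.array([np.cos(np.radians(yaw)),np.sin(np.radians(yaw)),0]);x=np.array([0,0,-1.])
    M=np.stack([x,y,np.cross(x,y)],1); return R.from_matrix(M)
def plan(p,Rt,n,op,start=None):
    "equal steps; prints rows"
    p0,R0=start or pose(); w=(R0.inv()*Rt).as_rotvec()
    for i in range(n):
        Ri=R0*R.from_rotvec(w*i/n); st=Ri.inv().apply((np.array(p)-p0)/n*1000)
        print(*np.degrees(w/n).round(1),*st.round(1),op)
    return np.array(p),Rt
LP=np.array([0.59929,-0.02189]);LY=0.05945
def L(x,y,z): c,s=np.cos(LY),np.sin(LY); return np.array([LP[0]+c*x-s*y,LP[1]+s*x+c*y,z])
E
python3 - <<'E'
from h import *
plan((.4365,.1755,.15),down(97.6),10,.6)
E
```

```text
-3.0 -0.0 0.0 10.6 -29.4 33.5 0.6
-3.0 -0.0 0.0 10.6 -31.1 31.9 0.6
-3.0 -0.0 0.0 10.6 -32.8 30.2 0.6
-3.0 -0.0 0.0 10.6 -34.3 28.4 0.6
-3.0 -0.0 0.0 10.6 -35.8 26.6 0.6
-3.0 -0.0 0.0 10.6 -37.1 24.7 0.6
-3.0 -0.0 0.0 10.6 -38.4 22.7 0.6
-3.0 -0.0 0.0 10.6 -39.5 20.6 0.6
-3.0 -0.0 0.0 10.6 -40.6 18.5 0.6
-3.0 -0.0 0.0 10.6 -41.5 16.3 0.6
```

Emit:
move_arm(targets=[-3, 0, 0, 10, -29, 33, 0.6, -3, 0, 0, 10, -31, 32, 0.6, -3, 0, 0, 10, -33, 30, 0.6, -3, 0, 0, 10, -34, 28, 0.6, -3, 0, 0, 10, -36, 27, 0.6, -3, 0, 0, 10, -37, 25, 0.6, -3, 0, 0, 10, -38, 23, 0.6, -3, 0, 0, 10, -39, 21, 0.6, -3, 0, 0, 10, -40, 18, 0.6, -3, 0, 0, 10, -41, 16, 0.6])

```text
time_s: 1.35
ee_pos: [0.4424, 0.1716, 0.1499]
ee_rot: [0.704, -0.054, 0.706, 0.055]
wrist_force: [-0.0, 0.4, -0.6]
opening: 0.603
```

```bash
python3 - <<'E'
from h import *
plan((.4365,.1755,.12),down(97.6),2,.6); s=state();print(s["wrist_force"],s["joints"].round(2),s["time_s"])
E
```

```text
0.6 -0.1 -0.0 15.0 2.4 -2.6 0.6
0.6 -0.1 -0.0 15.0 2.3 -2.6 0.6
[-0.01049536  0.37284692 -0.60634588] [-0.26  0.7  -0.33  2.1   0.52  0.42  0.72] 1.35
```

Emit:
move_arm(targets=[0.6, 0, 0, 15, 2.4, -2.6, 0.6, 0.6, 0, 0, 15, 2.3, -2.6, 0.6])

```text
time_s: 1.6
ee_pos: [0.4389, 0.1695, 0.1187]
ee_rot: [0.705, -0.043, 0.707, 0.042]
wrist_force: [0.5, -0.5, -0.4]
opening: 0.602
```

```bash
python3 - <<'E'
from h import *
snap("top","t1");snap("side","s1");crop("t1","t1a",150,180,120,90);crop("s1","s1a",150,150,120,90)
plan((.4365,.1755,.052),down(97.6),3,.6)
E
```

```text
t1a scale 6.666666666666667
s1a scale 6.666666666666667
-0.2 -0.1 0.1 22.0 2.1 0.0 0.6
-0.2 -0.1 0.1 22.0 2.1 -0.0 0.6
-0.2 -0.1 0.1 22.0 2.1 -0.1 0.6
```

View pics/t1a.png

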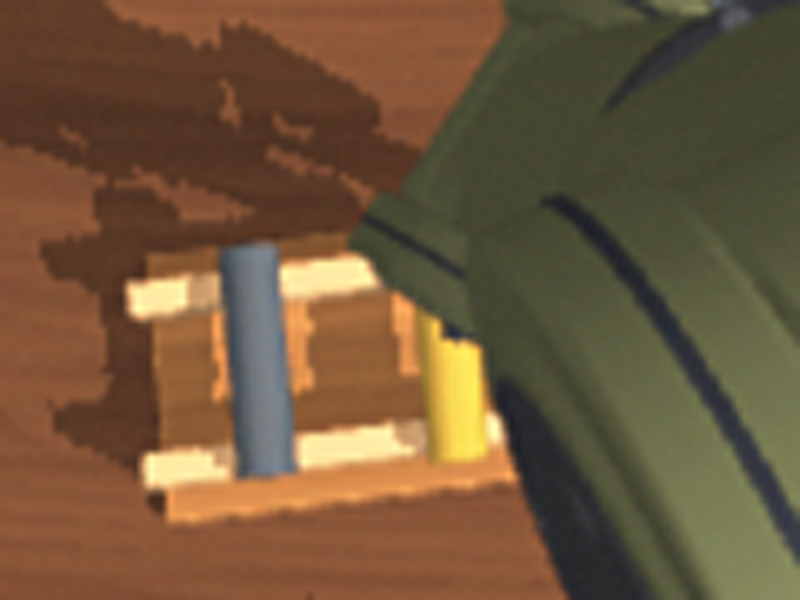

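View pics/s1a.png

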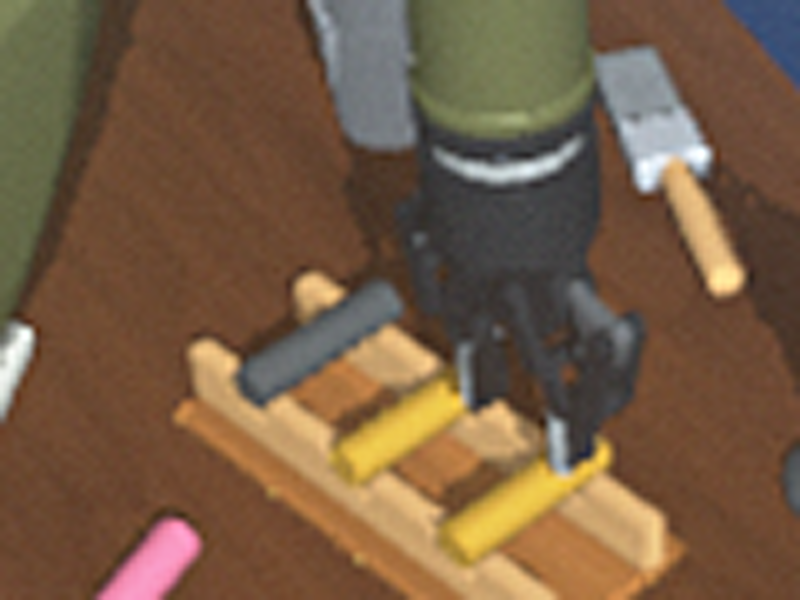

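Emit:
move_arm(targets=[0, 0, 0, 0, 4, 0, 0.6, 0, 0, 0, 10, 0, 0, 0.6])

```text
time_s: 1.95
ee_pos: [0.4378, 0.1746, 0.1087]
ee_rot: [0.704, -0.045, 0.707, 0.043]
wrist_force: [-0.0, 0.0, -0.3]
opening: 0.601
```

```bash
python3 - <<'E'
from h import *
p,r=pose(); print([proj("side",p+r.apply([.020,y,0])) for y in(-.0255,.0255)])
plan((.4365,.1755,.052),down(97.6),3,.6)
E
```

```text
[array([234.01055934, 218.81553599]), array([222.68742788, 210.47048993])]
-0.2 -0.1 0.0 18.9 0.4 -0.3 0.6
-0.2 -0.1 0.0 18.9 0.4 -0.3 0.6
-0.2 -0.1 0.0 18.9 0.4 -0.4 0.6
```

Emit:
move_arm(targets=[0, 0, 0, 19, 0.5, 0, 0.6, 0, 0, 0, 19, 0.5, 0, 0.6, 0, 0, 0, 18, 0, 0, 0.6, 0, 0, 0, 0, 0, 0, 0.6])

```text
time_s: 2.45
ee_pos: [0.4381, 0.1773, 0.0508]
ee_rot: [0.705, -0.045, 0.706, 0.045]
wrist_force: [-0.7, 0.3, 0.2]
opening: 0.601
```

```bash
python3 - <<'E'
from h import *
snap("side","s2");crop("s2","s2a",150,150,120,90)
plan((.4365,.1755,.052),down(97.6),1,.6)
E
```

```text
s2a scale 6.666666666666667
-0.4 -0.0 -0.0 -0.5 -1.6 -2.2 0.6
```

View pics/s2a.png

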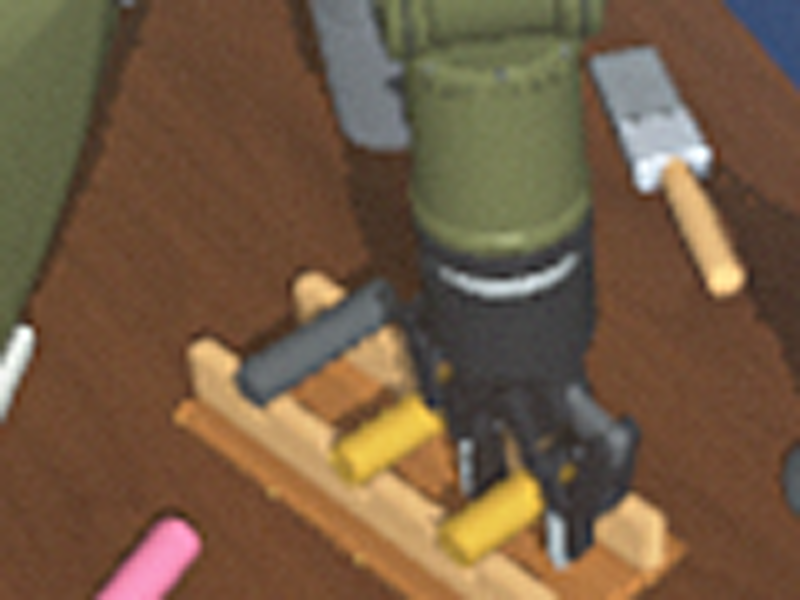

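The fingers straddle the brass bar nearest the lathe: the pads are at about (465,465) and (555,535), with the bar between them. I'm closing gently now.

Emit:
move_arm(targets=[0, 0, 0, 0, -1, 0, 0.2, 0, 0, 0, 0, 0, 0, 0.2, 0, 0, 0, 0, 0, 0, 0.2, 0, 0, 0, 0, 0, 0, 0.2], force=50)

```text
time_s: 3.0
ee_pos: [0.4392, 0.1777, 0.0531]
ee_rot: [0.706, -0.044, 0.705, 0.046]
wrist_force: [-0.1, 0.0, -3.4]
opening: 0.264
```

Emit:
move_arm(targets=[0, 0, 0, -10, 0, 0, 0.2, 0, 0, 0, -20, 0, 0, 0.2])

```text
time_s: 3.25
ee_pos: [0.4383, 0.1763, 0.0832]
ee_rot: [0.705, -0.045, 0.706, 0.045]
wrist_force: [-0.0, 0.4, -2.9]
opening: 0.264
```

```bash
python3 - <<'E'
from h import *
print(state()["wrist_force"],state()["opening"])
snap("side","s3");crop("s3","s3a",150,150,120,90)
E
```

```text
[-0.04358108  0.40844442 -2.94647756] 0.26394269980510415
s3a scale 6.666666666666667
```

View pics/s3a.png

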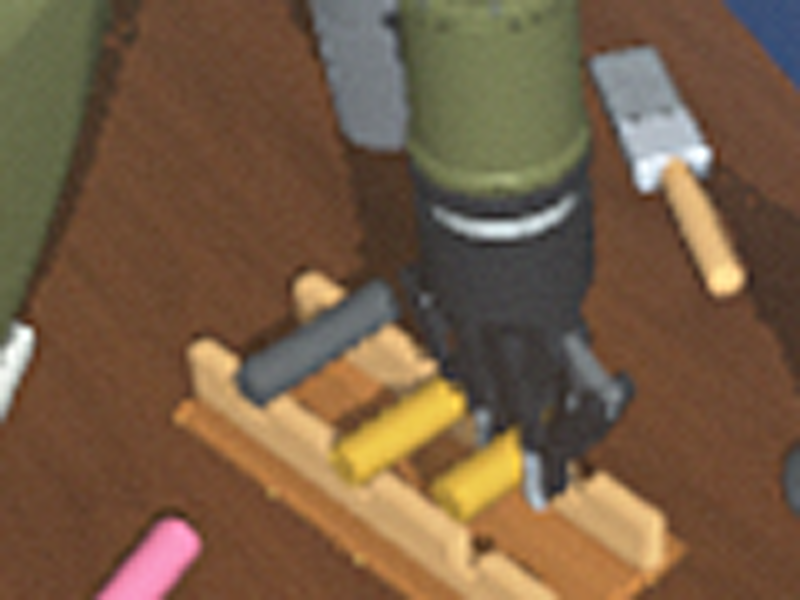

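Bar a is held: the opening matches 24 mm, and the wrist force shows about 3 N of weight. I'm lifting it and turning it to the rails.

```bash
python3 - <<'E'
from h import *
p,r=pose()
a=plan(p+[0,0,.12],r,3,.2)
print(LY*57.3);plan(L(0,100,.245),down(3.4),11,.2,a)
E
```

```text
0.0 0.0 0.0 -40.0 0.1 0.1 0.2
0.0 0.0 0.0 -40.0 0.1 0.1 0.2
0.0 0.0 0.0 -40.0 0.1 0.1 0.2
3.406485
8.5 0.0 -0.0 10.3 9050.8 620.1 0.2
8.5 0.0 -0.0 7.9 9042.7 -729.4 0.2
8.5 0.0 -0.0 5.7 8834.4 -2062.7 0.2
8.5 0.0 -0.0 3.5 8430.7 -3350.5 0.2
8.5 0.0 -0.0 1.6 7840.4 -4564.0 0.2
8.5 0.0 -0.0 -0.1 7076.6 -5676.6 0.2
8.5 0.0 -0.0 -1.5 6156.2 -6663.6 0.2
8.5 0.0 -0.0 -2.6 5099.6 -7503.1 0.2
8.5 0.0 -0.0 -3.4 3930.1 -8176.6 0.2
8.5 0.0 -0.0 -3.8 2673.7 -8669.1 0.2
8.5 0.0 -0.0 -3.9 1358.1 -8969.8 0.2
```

L was mixing millimetres and metres, so I'm fixing that.

```bash
sed -i 's/^def L(x,y,z):.*/def L(x,y,z):\n    c,s=np.cos(LY),np.sin(LY); x,y=x\/1000,y\/1000; return np.array([LP[0]+c*x-s*y,LP[1]+s*x+c*y,z])/' h.py; python3 - <<'E'
from h import *
p,r=pose()
a=(p+[0,0,.12],r)
plan(L(0,100,.245),down(3.4),11,.2,a); print(L(0,100,.2))
E
```

```text
8.5 0.0 -0.0 -3.6 -10.6 12.8 0.2
8.5 0.0 -0.0 -3.6 -8.6 14.2 0.2
8.5 0.0 -0.0 -3.6 -6.4 15.3 0.2
8.5 0.0 -0.0 -3.6 -4.1 16.1 0.2
8.5 0.0 -0.0 -3.6 -1.7 16.5 0.2
8.5 0.0 -0.0 -3.6 0.8 16.6 0.2
8.5 0.0 -0.0 -3.6 3.3 16.3 0.2
8.5 0.0 -0.0 -3.6 5.7 15.6 0.2
8.5 0.0 -0.0 -3.6 7.9 14.6 0.2
8.5 0.0 -0.0 -3.6 10.0 13.3 0.2
8.5 0.0 -0.0 -3.6 11.8 11.7 0.2
[0.5933485  0.07793334 0.2       ]
```

Emit:
move_arm(targets=[0, 0, 0, -40, 0, 0, 0.2, 0, 0, 0, -40, 0, 0, 0.2, 0, 0, 0, -40, 0, 0, 0.2, 8.5, 0, 0, -4, -10, 13, 0.2, 8.5, 0, 0, -4, -9, 14, 0.2, 8.5, 0, 0, -4, -6, 15, 0.2, 8.5, 0, 0, -4, -4, 16, 0.2, 8.5, 0, 0, -4, -2, 16, 0.2, 8.5, 0, 0, -4, 1, 17, 0.2, 8.5, 0, 0, -4, 3, 16, 0.2, 8.5, 0, 0, -4, 6, 16, 0.2, 8.5, 0, 0, -4, 8, 15, 0.2, 8.5, 0, 0, -4, 10, 13, 0.2, 8.5, 0, 0, -4, 12, 12, 0.2, 0, 0, 0, 0, 0, 0, 0.2])

```text
time_s: 5.18
ee_pos: [0.587, 0.0619, 0.2546]
ee_rot: [-0.5, -0.495, -0.502, 0.503]
wrist_force: [-0.9, 0.9, -3.5]
opening: 0.266
```

```bash
python3 - <<'E'
from h import *
snap("side","s4");snap("top","t4");crop("s4","s4a",230,120,120,90)
plan(L(0,100,.225),down(3.4),2,.2); s=state();print(s["wrist_force"],s["joints"].round(2))
E
```

```text
s4a scale 6.666666666666667
-1.5 0.2 0.4 14.5 4.1 -7.2 0.2
-1.5 0.2 0.4 14.5 4.2 -7.1 0.2
[-0.54889869  0.30223924 -2.8294472 ] [-0.2   0.64  0.02  1.68 -0.01  0.83 -0.17]
```

View pics/s4a.png

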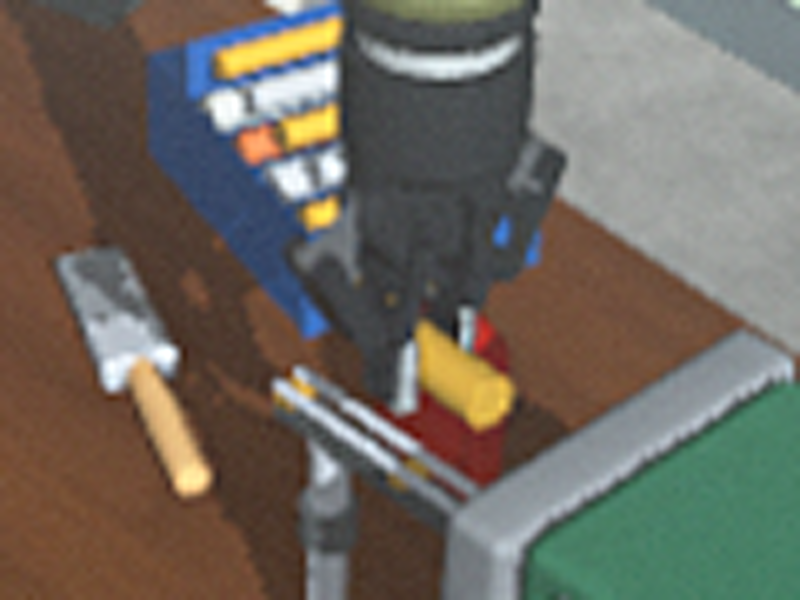

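View pics/t4.png

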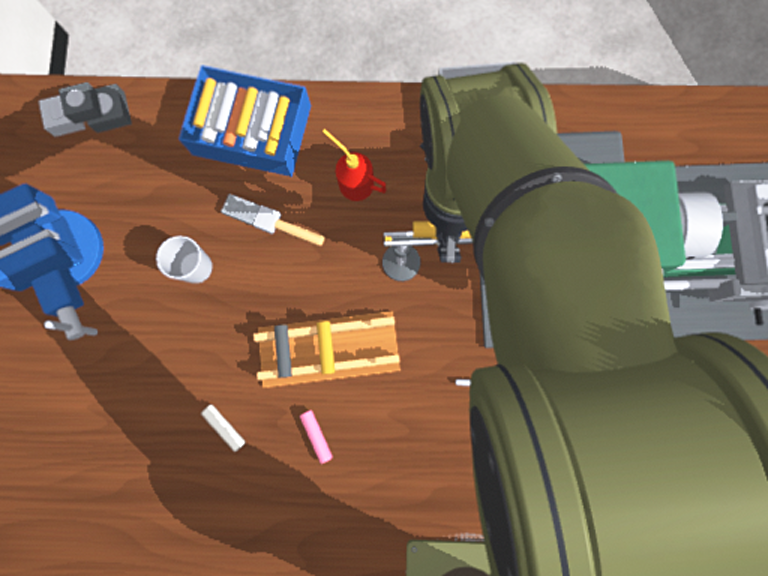

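Emit:
move_arm(targets=[-1.5, 0, 0.4, 14, 4, -7, 0.2, -1.5, 0, 0.4, 14, 4, -7, 0.2, 0, 0, 0, 0, 0, 0, 0.2])

```text
time_s: 5.65
ee_pos: [0.5909, 0.0808, 0.2228]
ee_rot: [0.518, 0.481, 0.517, -0.484]
wrist_force: [-1.3, -0.9, -3.1]
opening: 0.264
```

```bash
python3 - <<'E'
from h import *
plan(L(0,100,.225),down(3.4),1,.2)
snap("top","t5");snap("side","s5");crop("t5","t5a",240,130,80,60);crop("s5","s5a",240,130,100,75)
E
```

```text
0.6 0.2 0.1 -2.2 2.3 3.0 0.2
t5a scale 10.0
s5a scale 8.0
```

View pics/t5a.png

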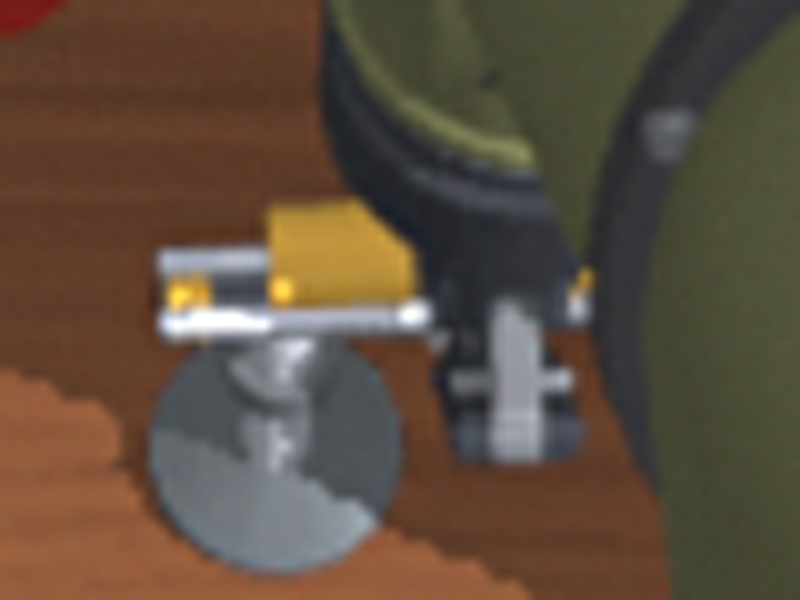

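View pics/s5a.png

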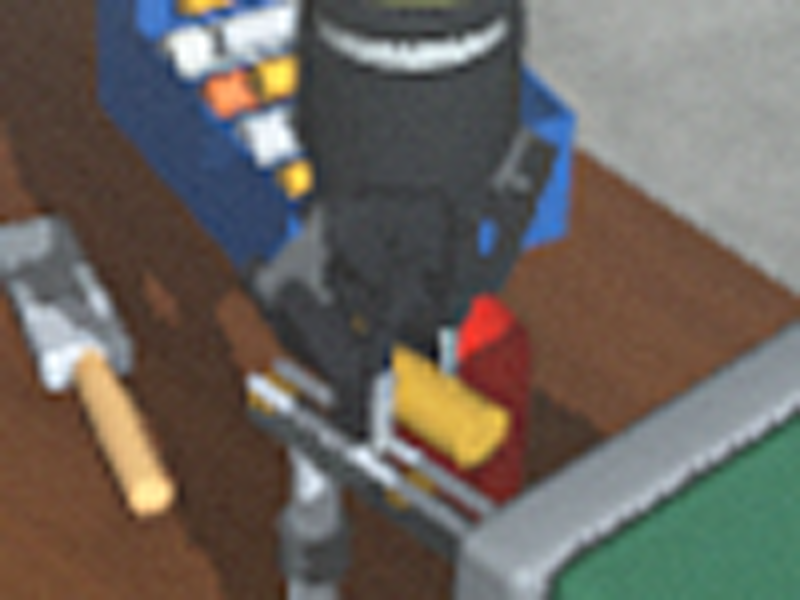

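```bash
python3 - <<'E'
from h import *
c,s=np.cos(LY),np.sin(LY)
def toL(p): d=p[:2]-LP; return 1000*np.array([c*d[0]+s*d[1],-s*d[0]+c*d[1]])
f=lambda v:(v+.5)/10-.5
for x,y,z in((268,256,.218),(268,254,.218),(165,294,.179),(210,290,.179),(420,284,.178)): print(toL(atz("top",240+f(x),130+f(y),z)))
print(toL(pose()[0]))
E
```

```text
[ -2.83276447 150.15429268]
[ -2.3728089  150.13719587]
[ -0.27437057 173.70116758]
[  0.29971866 163.1495014 ]
[  0.19084765 113.98527729]
[ -1.52998904 101.86456875]
```

Emit:
move_arm(targets=[0.6, 0, 0, 5, 2.3, 2, 0.2, 0, 0, 0, 10, 0, 0, 0.2, 0, 0, 0, 6, 0, 0, 0.2, 0, 0, 0, 3, 0, 0, 0.2, 0, 0, 0, 0, 0, 0, 0.2])

```text
time_s: 6.38
ee_pos: [0.5948, 0.0766, 0.1989]
ee_rot: [0.515, 0.485, 0.512, -0.487]
wrist_force: [-0.2, -0.1, -3.4]
opening: 0.262
```

```bash
python3 - <<'E'
from h import *
plan(L(0,100,.195),down(3.4),1,.2)
E
```

```text
-0.2 0.3 -0.1 3.9 -1.4 -1.5 0.2
```

Emit:
move_arm(targets=[0, 0, 0, 2, -1.2, 0, 0.2, 0, 0, 0, 1.5, 0, 0, 0.2, 0, 0, 0, 1, 0, 0, 0.2])

```text
time_s: 6.75
ee_pos: [0.5944, 0.0767, 0.1952]
ee_rot: [0.516, 0.486, 0.511, -0.486]
wrist_force: [-0.8, 0.3, 4.9]
opening: 0.262
```

```bash
python3 - <<'E'
from h import *
snap("top","t6");snap("side","s6");crop("t6","t6a",240,130,80,60);crop("s6","s6a",240,130,100,75);s=state();print(s["wrist_force"])
plan(L(0,100,.195),down(3.4),1,.2)
E
```

```text
t6a scale 10.0
s6a scale 8.0
[0.28128556 0.34770732 1.43023978]
-0.3 0.3 -0.2 0.3 -1.0 -1.3 0.2
```

View pics/t6a.png

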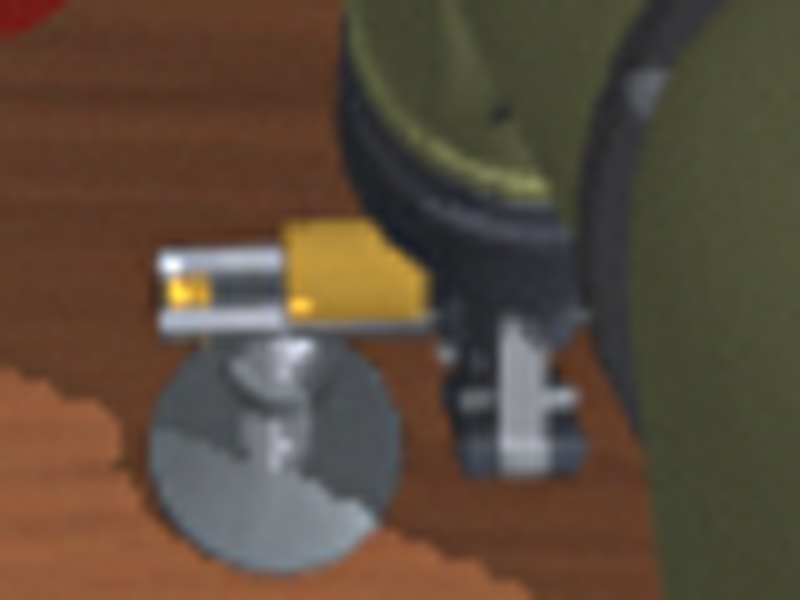

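View pics/s6a.png

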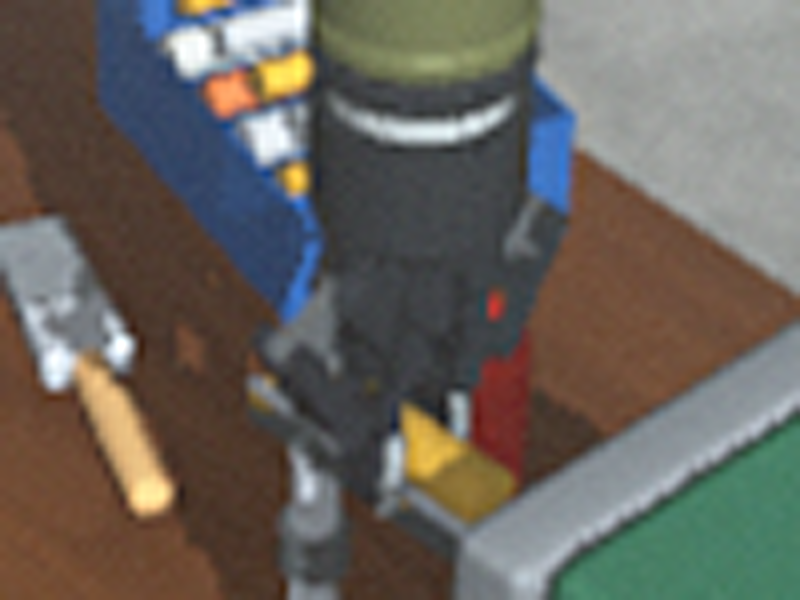

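```bash
python3 - <<'E'
from h import *
c,s=np.cos(LY),np.sin(LY)
def toL(p): d=p[:2]-LP; return 1000*np.array([c*d[0]+s*d[1],-s*d[0]+c*d[1]])
f=lambda v:(v+.5)/10-.5
for x,y,z in((285,268,.19),(285,270,.19),(240,290,.178)): print(toL(atz("top",240+f(x),130+f(y),z)))
print([proj("top",L(0,145,.19+dz)) for dz in(0,.012,-.012)],[proj("top",L(x,145,.19)) for x in(-12,12)])
E
```

```text
[  1.93635716 145.71899293]
[  1.46071759 145.73702005]
[  0.30826451 156.12450316]
[array([268.39311419, 157.15206676]), array([268.48447231, 155.75845329]), array([268.30429918, 158.50696683])] [array([268.59131753, 162.20508089]), array([268.19588237, 152.12120527])]
```

The bar sits within about 1.5 mm of the groove, so I'm nudging it and releasing.

Emit:
move_arm(targets=[0, 0, 0, 0, -1.2, 0, 0.2, 0, 0, 0, 0, 0, 0, 0.35, 0, 0, 0, 0, 0, 0, 0.45, 0, 0, 0, 0, 0, 0, 0.45])

```text
time_s: 7.35
ee_pos: [0.5937, 0.0767, 0.1958]
ee_rot: [0.516, 0.486, 0.511, -0.486]
wrist_force: [-0.4, 0.7, 0.2]
opening: 0.45
```

```bash
python3 - <<'E'
from h import *
snap("top","t7");snap("side","s7");crop("t7","t7a",240,130,80,60);crop("s7","s7a",240,130,100,75);s=state();print(s["wrist_force"])
E
```

```text
t7a scale 10.0
s7a scale 8.0
[ 0.01664333 -0.34126295  0.34533395]
```

View pics/t7a.png

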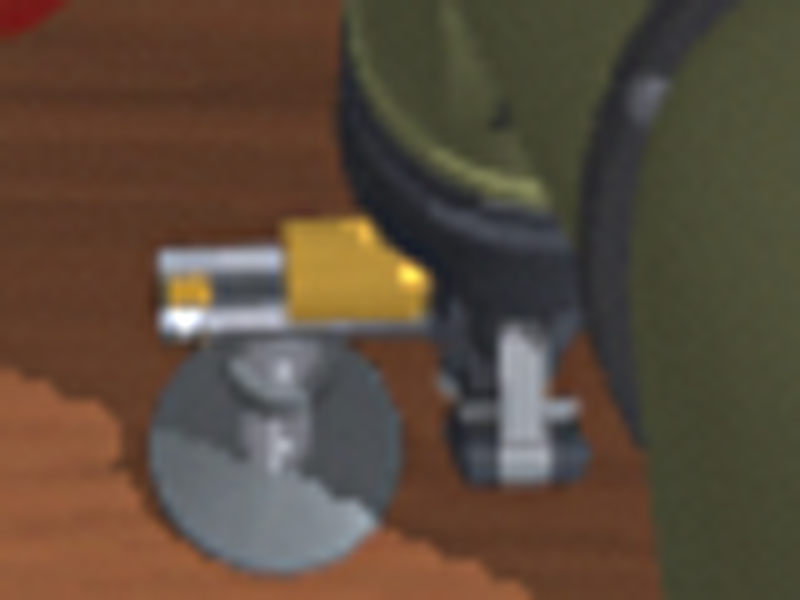

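View pics/s7a.png

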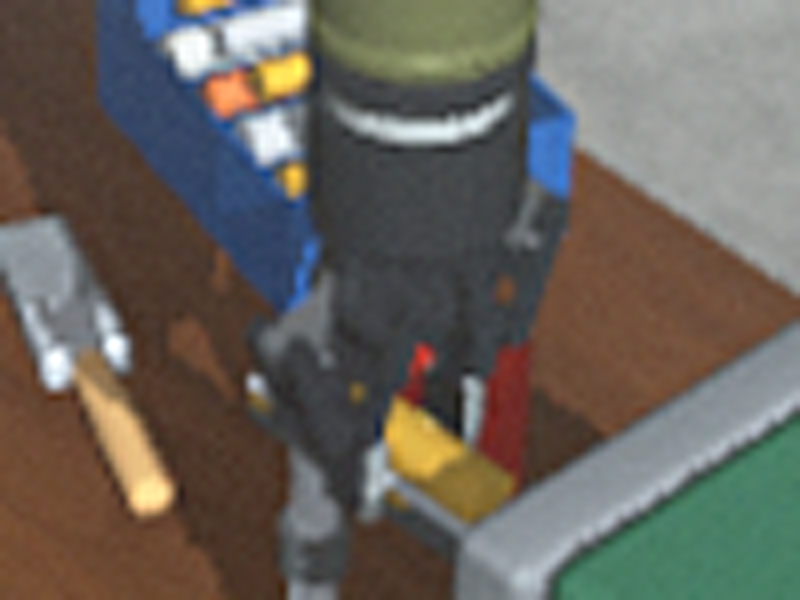

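```bash
cat >> h.py <<'E'
def leanR(th): return down(np.degrees(LY))*R.from_euler('y',-th,degrees=True)
def toL(p):
    c,s=np.cos(LY),np.sin(LY); d=p[:2]-LP; return 1000*np.array([c*d[0]+s*d[1],-s*d[0]+c*d[1]])
E
python3 - <<'E'
from h import *
p,r=pose();print(toL(p))
a=(p+[0,0,.065],r)
a=plan(L(1,186,.26),leanR(25),4,0,a)
print(a[1].as_matrix().round(2))
a=plan(L(1,186,.211),leanR(25),2,0,a)
E
```

```text
[ 0.25995202 98.7645518 ]
-0.1 -6.2 -0.1 0.1 0.1 -21.8 0
-0.1 -6.2 -0.1 -2.2 0.1 -21.7 0
-0.1 -6.2 -0.1 -4.6 0.1 -21.3 0
-0.1 -6.2 -0.1 -6.8 0.2 -20.7 0
[[ 0.03  1.    0.05]
 [-0.42  0.06 -0.9 ]
 [-0.91 -0.    0.42]]
0.0 0.0 0.0 22.2 0.0 -10.4 0
0.0 0.0 0.0 22.2 0.0 -10.4 0
```

Emit:
move_arm(targets=[0, 0, 0, -15, 0, 0, 0.5, 0, 0, 0, -25, 0, 0, 0.5, 0, 0, 0, -25, 0, 0, 0.5, 0, -6.2, 0, 0, 0, -22, 0, 0, -6.2, 0, -2, 0, -22, 0, 0, -6.2, 0, -5, 0, -21, 0, 0, -6.2, 0, -7, 0, -21, 0, 0, 0, 0, 0, 0, 0, 0])

```text
time_s: 8.45
ee_pos: [0.5915, 0.1661, 0.2701]
ee_rot: [0.616, 0.372, 0.381, -0.58]
wrist_force: [-0.6, 0.5, -0.5]
opening: -0.002
```

```bash
python3 - <<'E'
from h import *
p,r=pose();print(toL(p))
plan(L(1,186,.211),leanR(25),3,0)
snap("top","t8");snap("side","s8");crop("t8","t8a",230,120,100,75)
E
```

```text
[  3.41799585 188.08029458]
-0.3 0.2 -0.2 18.1 -1.1 -7.9 0
-0.3 0.2 -0.2 18.1 -1.0 -7.8 0
-0.3 0.2 -0.2 18.1 -0.9 -7.8 0
t8a scale 8.0
```

View pics/t8a.png

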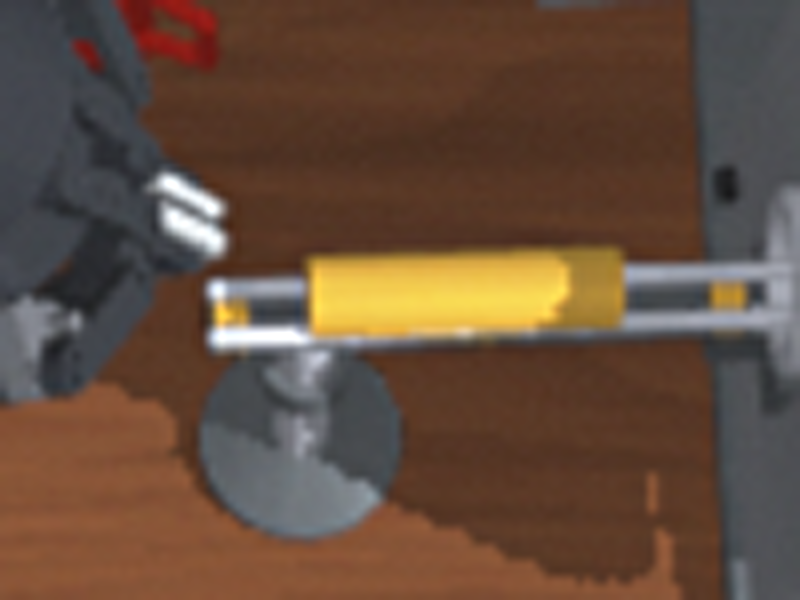

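View pics/s8.png

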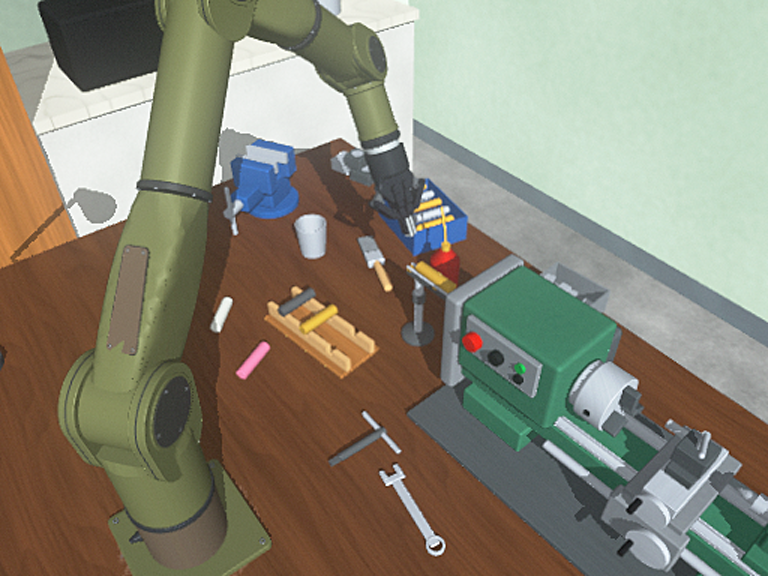

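Emit:
move_arm(targets=[0, 0, 0, 18, -1, -8, 0, 0, 0, 0, 18, -1, -8, 0, 0, 0, 0, 18, -1, -8, 0, 0, 0, 0, 0, 0, 0, 0])

```text
time_s: 9.05
ee_pos: [0.5931, 0.1483, 0.2163]
ee_rot: [0.611, 0.378, 0.374, -0.586]
wrist_force: [-0.1, -0.3, 0.6]
opening: -0.001
```

```bash
python3 - <<'E'
from h import *
p,r=pose();print(toL(p)); e=p+r.apply([.025,0,.011]);print("lead",toL(e),e[2])
plan(L(1,168.5,.211),leanR(25),1,0);plan(L(1,118.5,.211),leanR(25),5,0)
E
```

```text
[  3.89595459 170.30517008]
lead [  3.65619936 149.55006872] 0.19856583547749443
-2.3 0.7 -0.5 5.6 -3.0 -0.6 0
-0.5 0.1 -0.1 5.5 -0.3 8.9 0
-0.5 0.1 -0.1 5.4 -0.3 8.9 0
-0.5 0.1 -0.1 5.4 -0.4 8.9 0
-0.5 0.1 -0.1 5.4 -0.5 8.9 0
-0.5 0.1 -0.1 5.4 -0.5 8.9 0
```

Emit:
move_arm(targets=[-2.3, 0.7, -0.5, 2, -3, -2, 0, 0, 0, 0, 3, 0, -1, 0, 0, 0, 0, 0, 0, 0, 0])

```text
time_s: 9.43
ee_pos: [0.5916, 0.1466, 0.2132]
ee_rot: [0.613, 0.37, 0.391, -0.578]
wrist_force: [0.4, 0.3, 1.1]
opening: 0.001
```

```bash
python3 - <<'E'
from h import *
p,r=pose();print(toL(p)); e=p+r.apply([.025,0,.011]);print("lead",toL(e),e[2]);print(state()["wrist_force"])
plan(L(1,118.5,.211),leanR(25),5,0)
E
```

```text
[  2.31739565 168.61695722]
lead [  2.32113826 148.11496181] 0.19516303252371928
[0.36174941 0.2859712  1.0918709 ]
-0.0 -0.0 -0.0 4.6 -0.3 8.9 0
-0.0 -0.0 -0.0 4.6 -0.3 8.9 0
-0.0 -0.0 -0.0 4.6 -0.3 8.9 0
-0.0 -0.0 -0.0 4.6 -0.3 8.9 0
-0.0 -0.0 -0.0 4.6 -0.3 8.9 0
```

Emit:
move_arm(targets=[0, 0, 0, 4, -0.5, 7, 0, 0, 0, 0, 4, -0.5, 7, 0, 0, 0, 0, 3.4, -0.2, 7.2, 0, 0, 0, 0, 3.4, 0, 7.2, 0, 0, 0, 0, 3.4, 0, 7.2, 0, 0, 0, 0, 3.4, 0, 7.2, 0])

```text
time_s: 10.18
ee_pos: [0.594, 0.0973, 0.2121]
ee_rot: [0.614, 0.371, 0.391, -0.577]
wrist_force: [0.8, 1.0, 0.8]
opening: 0.001
```

```bash
python3 - <<'E'
from h import *
p,r=pose();print(toL(p)); e=p+r.apply([.025,0,.011]);print("lead",toL(e),e[2]);print(state()["wrist_force"])
plan(L(1,58.5,.211),leanR(25),5,0)
snap("top","t9");snap("side","s9");crop("t9","t9a",230,120,100,75);crop("s9","s9a",240,130,100,75)
E
```

```text
[  1.81963038 119.27151591]
lead [ 1.906901   98.81305447] 0.19400808004256564
[0.77126525 0.99947842 0.78159016]
-0.0 -0.0 -0.0 5.3 -0.2 10.9 0
-0.0 -0.0 -0.0 5.3 -0.2 10.9 0
-0.0 -0.0 -0.0 5.3 -0.2 10.9 0
-0.0 -0.0 -0.0 5.3 -0.2 10.9 0
-0.0 -0.0 -0.0 5.3 -0.2 10.9 0
t9a scale 8.0
s9a scale 8.0
```

View pics/t9a.png

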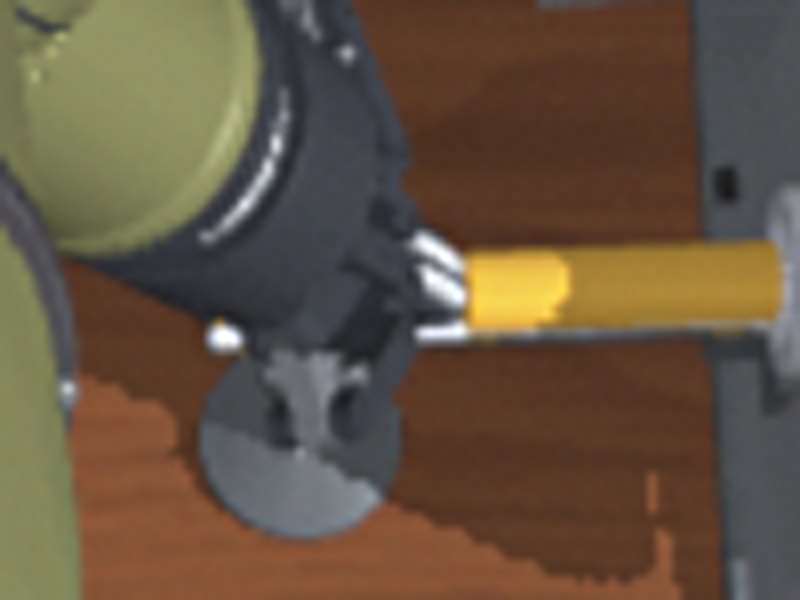

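View pics/s9a.png

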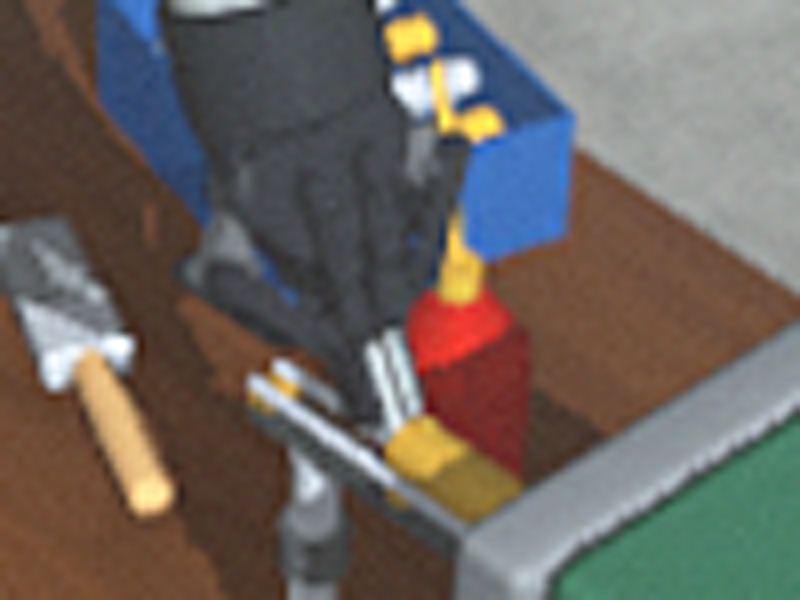

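Emit:
move_arm(targets=[0, 0, 0, 3.4, -0.2, 7.2, 0, 0, 0, 0, 3.4, -0.2, 7.2, 0, 0, 0, 0, 3.4, -0.2, 7.2, 0, 0, 0, 0, 3.4, 0, 7.2, 0])

```text
time_s: 10.78
ee_pos: [0.5954, 0.0633, 0.2118]
ee_rot: [0.614, 0.371, 0.391, -0.577]
wrist_force: [0.2, 0.9, 0.6]
opening: 0.005
```

Emit:
move_arm(targets=[0, 0, 0, 3.4, -0.1, 7.2, 0, 0, 0, 0, 3.4, 0, 7.2, 0, 0, 0, 0, 3, 0, 6, 0])

```text
time_s: 11.15
ee_pos: [0.5968, 0.0398, 0.2115]
ee_rot: [0.614, 0.371, 0.391, -0.576]
wrist_force: [-0.8, 2.8, 1.4]
opening: -0.003
```

```bash
python3 - <<'E'
from h import *
p,r=pose();print(toL(p)); e=p+r.apply([.025,0,.011]);print("lead",toL(e),e[2]);print(state()["wrist_force"])
snap("top","t10");snap("side","s10");crop("t10","t10a",230,120,100,75)
E
```

```text
[ 1.20297481 61.76887723]
lead [ 1.30041543 41.32518804] 0.19341613947429373
[-0.84751838  2.82261631  1.40224695]
t10a scale 8.0
```

View pics/t10a.png

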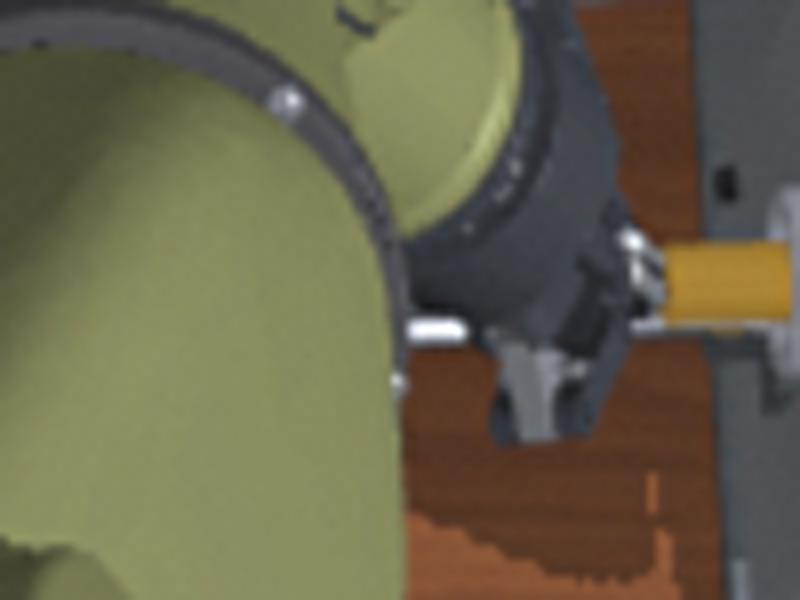

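```bash
python3 - <<'E'
from h import *
a=plan(L(1,82,.213),leanR(25),2,0)
a=plan(L(1,90,.29),leanR(25),2,0.3,a)
a=plan((.426,.251,.14),down(97.6),13,.6,a)
E
```

```text
-0.1 -0.1 -0.1 -5.1 0.0 -9.5 0
-0.1 -0.1 -0.1 -5.1 0.0 -9.4 0
0.0 0.0 0.0 -36.6 0.0 12.6 0.3
0.0 0.0 0.0 -36.6 0.0 12.6 0.3
-7.1 1.5 1.6 4.2 -12.1 -18.3 0.6
-7.1 1.5 1.6 4.4 -9.9 -19.6 0.6
-7.1 1.5 1.6 4.6 -7.5 -20.5 0.6
-7.1 1.5 1.6 5.0 -5.1 -21.2 0.6
-7.1 1.5 1.6 5.5 -2.5 -21.5 0.6
-7.1 1.5 1.6 6.0 -0.0 -21.6 0.6
-7.1 1.5 1.6 6.6 2.5 -21.2 0.6
-7.1 1.5 1.6 7.2 4.9 -20.6 0.6
-7.1 1.5 1.6 7.9 7.2 -19.7 0.6
-7.1 1.5 1.6 8.6 9.3 -18.4 0.6
-7.1 1.5 1.6 9.3 11.3 -16.9 0.6
-7.1 1.5 1.6 10.1 13.0 -15.2 0.6
-7.1 1.5 1.6 10.8 14.5 -13.2 0.6
```

Emit:
move_arm(targets=[0, 0, 0, -5, 0, -9.5, 0, 0, 0, 0, -5, 0, -9.5, 0, 0, 0, 0, -36, 0, 12, 0.3, 0, 0, 0, -36, 0, 12, 0.3, -7.1, 1.5, 1.6, 4, -12, -18, 0.6, -7.1, 1.5, 1.6, 4, -10, -20, 0.6, -7.1, 1.5, 1.6, 5, -8, -20, 0.6, -7.1, 1.5, 1.6, 5, -5, -21, 0.6, -7.1, 1.5, 1.6, 5, -2, -22, 0.6, -7.1, 1.5, 1.6, 6, 0, -22, 0.6, -7.1, 1.5, 1.6, 7, 2, -21, 0.6, -7.1, 1.5, 1.6, 7, 5, -21, 0.6, -7.1, 1.5, 1.6, 8, 7, -20, 0.6, -7.1, 1.5, 1.6, 9, 9, -18, 0.6, -7.1, 1.5, 1.6, 9, 11, -17, 0.6, -7.1, 1.5, 1.6, 10, 13, -15, 0.6, -7.1, 1.5, 1.6, 11, 14, -13, 0.6, 0, 0, 0, 0, 0, 0, 0.6])

```text
time_s: 13.5
ee_pos: [0.4118, 0.2686, 0.1387]
ee_rot: [0.701, -0.063, 0.706, 0.077]
wrist_force: [0.3, -0.5, -0.7]
opening: 0.601
```

```bash
python3 - <<'E'
from h import *
a=plan((.426,.251,.12),down(97.6),2,.6)
snap("top","t11");snap("side","s11")
E
```

```text
1.9 -0.2 -0.6 9.1 -10.2 5.3 0.6
1.9 -0.2 -0.6 9.2 -10.0 5.6 0.6
```

View pics/t11.png

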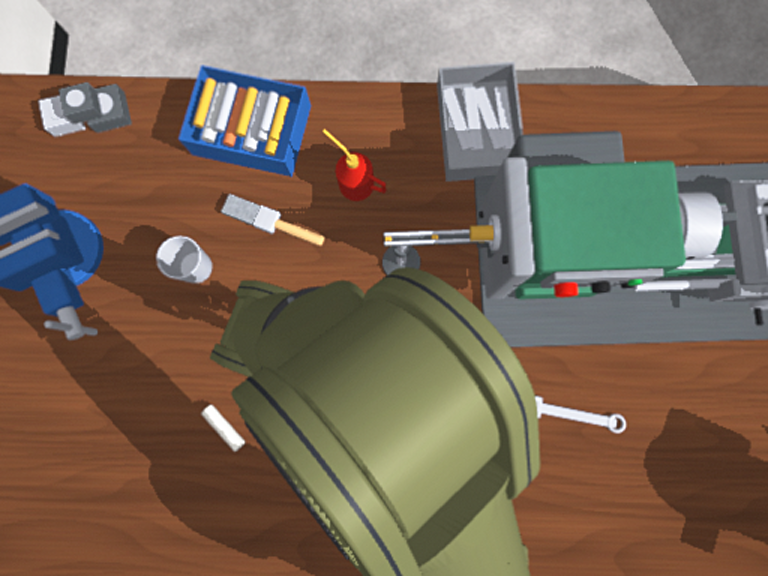

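View pics/s11.png

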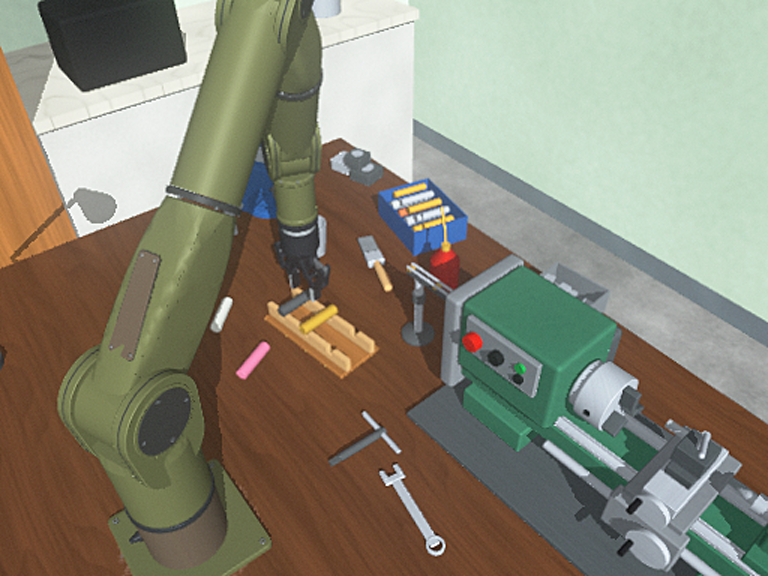

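Emit:
move_arm(targets=[1.9, 0, -0.6, 9, -10, 5, 0.6, 1.9, 0, -0.6, 9, -10, 5, 0.6, 0, 0, 0, 0, 0, 0, 0.6])

```text
time_s: 13.98
ee_pos: [0.4289, 0.2478, 0.1206]
ee_rot: [0.706, -0.044, 0.706, 0.041]
wrist_force: [0.3, 0.3, -0.2]
opening: 0.603
```

```bash
python3 - <<'E'
from h import *
a=plan((.426,.251,.09),down(97.6),1,.6)
snap("side","s12");crop("s12","s12a",150,150,120,90)
print(atz("top",313,154.5,.19),toL(atz("top",313,154.5,.19)))
E
```

```text
-0.7 -0.1 0.3 30.6 3.6 -2.5 0.6
s12a scale 6.666666666666667
[0.59924204 0.02020054 0.19      ] [ 2.45293066 42.0190349 ]
```

View pics/s12a.png

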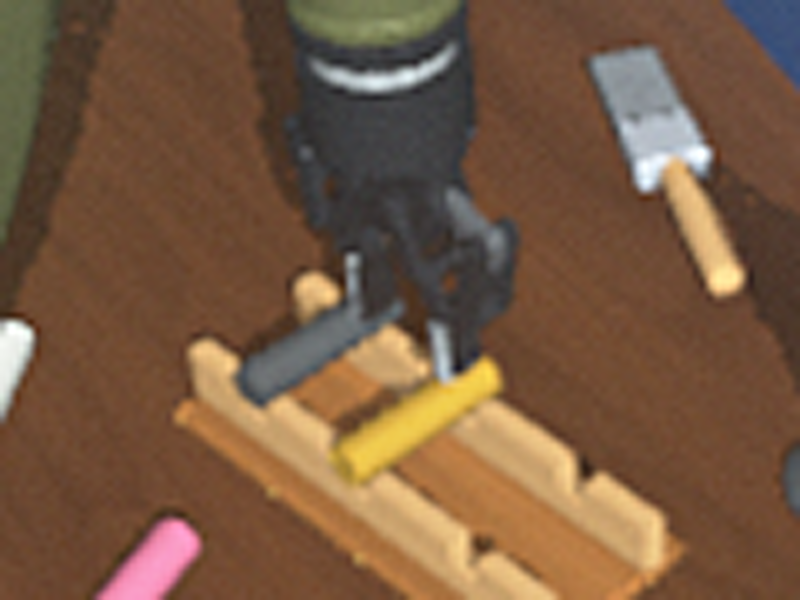

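Bar a's outer end stands 42 mm out of the mouth. The fingers are over the remaining brass bar at (420,415), so I'm descending.

Emit:
move_arm(targets=[-0.7, 0, 0, 20, 2.5, -2, 0.6, 0, 0, 0, 16, 0.5, 0, 0.6, 0, 0, 0, 0, 0, 0, 0.6])

```text
time_s: 14.4
ee_pos: [0.4268, 0.252, 0.0847]
ee_rot: [0.706, -0.048, 0.705, 0.046]
wrist_force: [0.5, 0.2, 0.8]
opening: 0.604
```

```bash
python3 - <<'E'
from h import *
a=plan((.426,.251,.052),down(97.6),1,.6)
E
```

```text
0.0 0.0 0.1 32.7 -0.8 -1.0 0.6
```

Emit:
move_arm(targets=[0, 0, 0, 16, -0.5, 0, 0.6, 0, 0, 0, 16, 0, 0, 0.6, 0, 0, 0, 0, 0, 0, 0.6])

```text
time_s: 14.78
ee_pos: [0.4279, 0.2526, 0.0541]
ee_rot: [0.707, -0.047, 0.704, 0.047]
wrist_force: [-0.6, 0.1, -0.6]
opening: 0.6
```

```bash
python3 - <<'E'
from h import *
snap("side","s13");crop("s13","s13a",150,150,120,90)
E
```

```text
s13a scale 6.666666666666667
```

View pics/s13a.png

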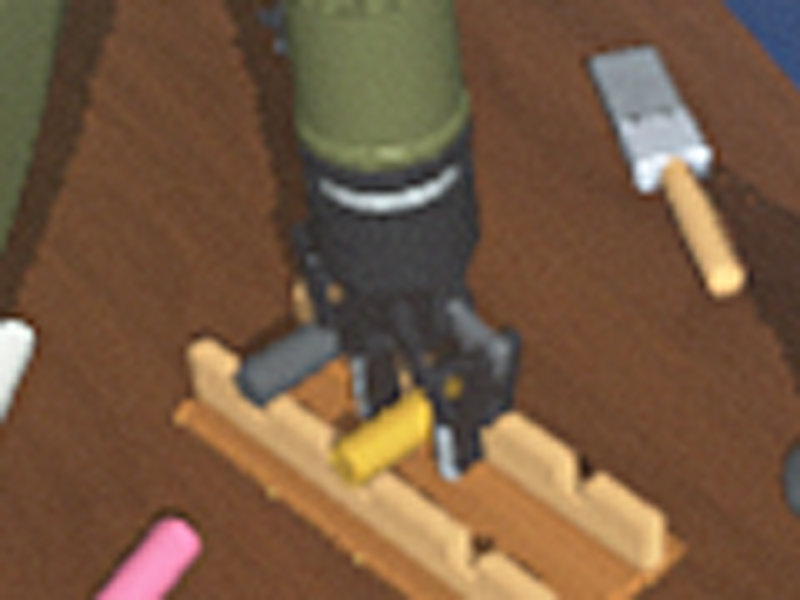

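Bar b lies between the pads, so I'm gripping and lifting.

Emit:
move_arm(targets=[0, 0, 0, 0.5, -1, 0, 0.2, 0, 0, 0, 0, 0, 0, 0.2, 0, 0, 0, 0, 0, 0, 0.2, 0, 0, 0, 0, 0, 0, 0.2], force=50)

```text
time_s: 15.32
ee_pos: [0.429, 0.2522, 0.0557]
ee_rot: [0.708, -0.046, 0.703, 0.048]
wrist_force: [0.4, 0.6, -3.4]
opening: 0.265
```

Emit:
move_arm(targets=[0, 0, 0, -10, 0, 0, 0.2, 0, 0, 0, -30, 0, 0, 0.2, 0, 0, 0, -40, 0, 0, 0.2])

```text
time_s: 15.7
ee_pos: [0.4266, 0.2502, 0.1359]
ee_rot: [0.705, -0.048, 0.706, 0.046]
wrist_force: [1.0, -0.3, -4.2]
opening: 0.262
```

```bash
python3 - <<'E'
from h import *
p,r=pose(); a=(p+[0,0,.07],r)
a=plan(L(1,103,.245),down(3.4),11,.2,a)
E
```

```text
8.6 0.0 0.0 -3.5 -17.3 13.1 0.2
8.6 0.0 0.0 -3.5 -15.1 15.5 0.2
8.6 0.0 0.0 -3.5 -12.7 17.6 0.2
8.6 0.0 0.0 -3.5 -9.9 19.3 0.2
8.6 0.0 0.0 -3.5 -6.9 20.5 0.2
8.6 0.0 0.0 -3.5 -3.8 21.3 0.2
8.6 0.0 0.0 -3.5 -0.6 21.6 0.2
8.6 0.0 0.0 -3.6 2.7 21.5 0.2
8.6 0.0 0.0 -3.6 5.8 20.9 0.2
8.6 0.0 0.0 -3.6 8.9 19.8 0.2
8.6 0.0 0.0 -3.6 11.7 18.2 0.2
```

Emit:
move_arm(targets=[0, 0, 0, -35, 0, 0, 0.2, 0, 0, 0, -35, 0, 0, 0.2, 8.6, 0, 0, -4, -17, 13, 0.2, 8.6, 0, 0, -4, -15, 15, 0.2, 8.6, 0, 0, -4, -13, 17, 0.2, 8.6, 0, 0, -4, -10, 19, 0.2, 8.6, 0, 0, -4, -7, 20, 0.2, 8.6, 0, 0, -4, -4, 20, 0.2, 8.6, 0, 0, -4, -1, 20, 0.2, 8.6, 0, 0, -4, 3, 20, 0.2, 8.6, 0, 0, -4, 6, 20, 0.2, 8.6, 0, 0, -4, 9, 19, 0.2, 8.6, 0, 0, -3, 12, 18, 0.2, 0, 0, 0, 0, 0, 0, 0.2])

```text
time_s: 17.45
ee_pos: [0.5785, 0.0717, 0.2596]
ee_rot: [-0.498, -0.496, -0.502, 0.504]
wrist_force: [-0.1, -0.2, -3.8]
opening: 0.263
```

```bash
python3 - <<'E'
from h import *
plan(L(1,103,.23),down(3.4),2,.2);print(toL(pose()[0]))
E
```

```text
-1.7 0.1 0.4 14.7 8.0 -4.7 0.2
-1.7 0.1 0.4 14.7 8.1 -4.4 0.2
[-15.23910733  94.66744384]
```

Emit:
move_arm(targets=[-1.7, 0, 0.4, 14, 8, -5, 0.2, -1.7, 0, 0.4, 14, 8, -5, 0.2, 0, 0, 0, 0, 0, 0, 0.2])

```text
time_s: 17.82
ee_pos: [0.5919, 0.0857, 0.2283]
ee_rot: [0.517, 0.481, 0.518, -0.483]
wrist_force: [-0.3, -0.6, -3.2]
opening: 0.259
```

```bash
python3 - <<'E'
from h import *
plan(L(1,103,.202),down(3.4),1,.2);print(toL(pose()[0]))
snap("top","t14");snap("side","s14");crop("t14","t14a",240,130,80,60);crop("s14","s14a",240,130,100,75)
E
```

```text
0.7 -0.0 0.2 26.3 2.0 4.9 0.2
[ -1.02122442 107.83599517]
t14a scale 10.0
s14a scale 8.0
```

View pics/t14a.png

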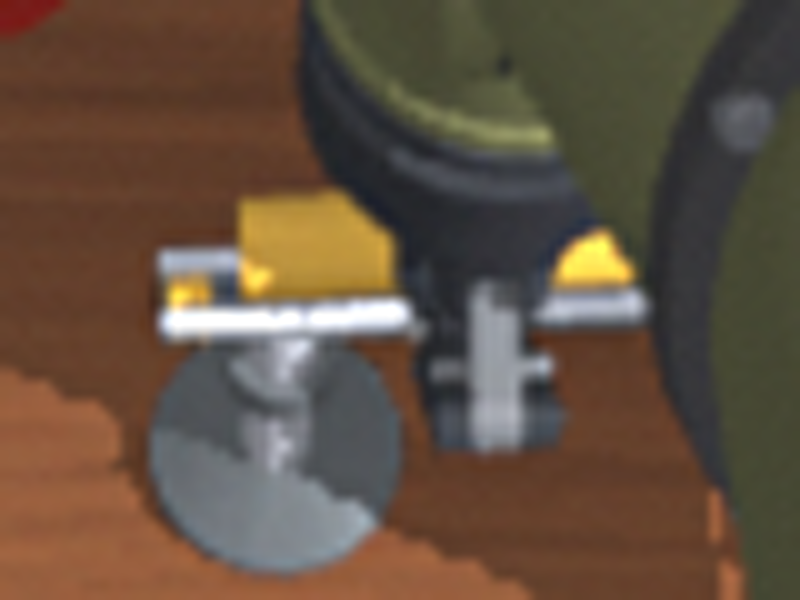

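View pics/s14a.png

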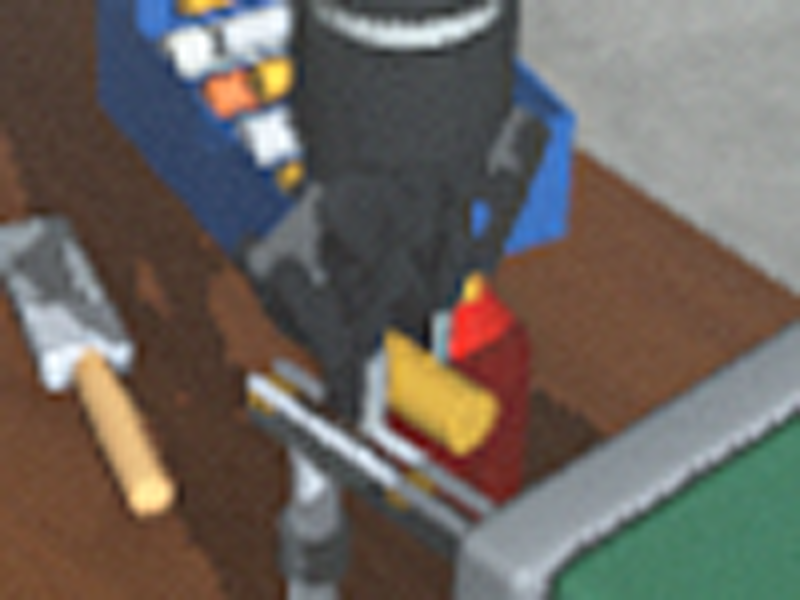

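Emit:
move_arm(targets=[0.7, 0, 0, 8, 2, 3, 0.2, 0, 0, 0, 9, 0, 0, 0.2, 0, 0, 0, 6, 0, 0, 0.2, 0, 0, 0, 0, 0, 0, 0.2])

```text
time_s: 18.42
ee_pos: [0.5945, 0.0813, 0.2053]
ee_rot: [0.514, 0.485, 0.514, -0.486]
wrist_force: [0.2, 0.6, -4.0]
opening: 0.261
```

```bash
python3 - <<'E'
from h import *
plan(L(1,103,.197),down(3.4),1,.2);print(toL(pose()[0]))
E
```

```text
-0.2 0.0 0.1 8.3 -0.4 0.3 0.2
[  1.38306623 103.28229281]
```

Emit:
move_arm(targets=[0, 0, 0, 4, -0.5, 0, 0.2, 0, 0, 0, 2, 0, 0, 0.2, 0, 0, 0, 1.5, 0, 0, 0.2])

```text
time_s: 18.8
ee_pos: [0.5944, 0.0814, 0.1981]
ee_rot: [0.514, 0.486, 0.514, -0.486]
wrist_force: [-2.7, 0.5, 7.1]
opening: 0.26
```

```bash
python3 - <<'E'
from h import *
print(state()["wrist_force"]);snap("top","t15");crop("t15","t15a",240,130,80,60)
E
```

```text
[-2.71934174  0.50980286  7.11116628]
t15a scale 10.0
```

View pics/t15a.png

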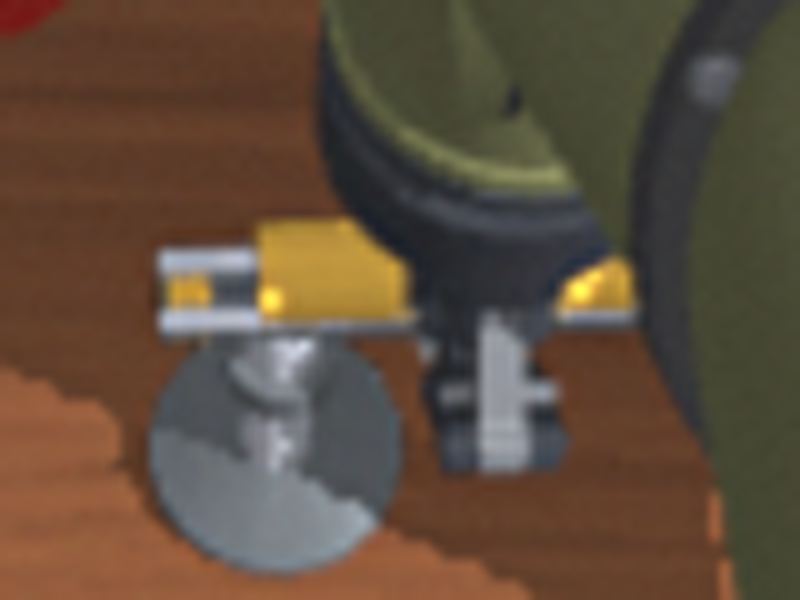

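The bar lies in the groove in the same way as the first: the silhouette spans rows 218–320 and the rear is at column 258. I'm releasing it and moving behind it.

Emit:
move_arm(targets=[0, 0, 0, 0, -1, 0, 0.2, 0, 0, 0, 0, 0, 0, 0.35, 0, 0, 0, 0, 0, 0, 0.45, 0, 0, 0, 0, 0, 0, 0.45])

```text
time_s: 19.35
ee_pos: [0.595, 0.0816, 0.1997]
ee_rot: [0.515, 0.487, 0.513, -0.485]
wrist_force: [1.3, 0.5, 0.3]
opening: 0.447
```

```bash
python3 - <<'E'
from h import *
p,r=pose();print(toL(p),state()["wrist_force"])
a=(p+[0,0,.07],r)
a=plan(L(1,190,.265),leanR(25),4,0,a)
snap("top","t16");crop("t16","t16a",240,130,80,60)
E
```

```text
[  1.8467198 103.6058499] [1.30912095 0.46441292 0.29755414]
-0.1 -6.3 -0.1 1.2 -0.3 -21.6 0
-0.1 -6.3 -0.1 -1.2 -0.3 -21.6 0
-0.1 -6.3 -0.1 -3.5 -0.2 -21.3 0
-0.1 -6.3 -0.1 -5.8 -0.2 -20.8 0
t16a scale 10.0
```

View pics/t16a.png

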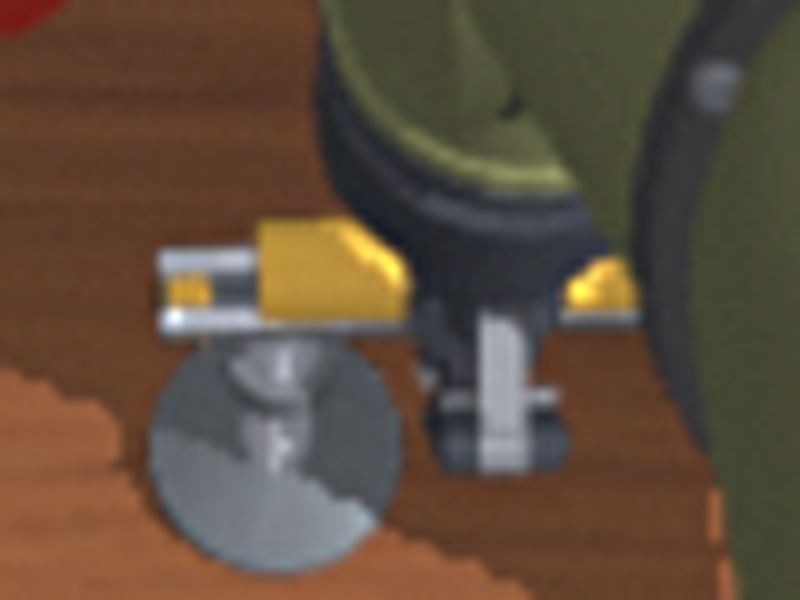

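Emit:
move_arm(targets=[0, 0, 0, -15, 0, 0, 0.5, 0, 0, 0, -25, 0, 0, 0.5, 0, 0, 0, -25, 0, 0, 0.5, 0, -6.2, 0, 0, 0, -24, 0, 0, -6.2, 0, -2, 0, -24, 0, 0, -6.2, 0, -5, 0, -24, 0, 0, -6.2, 0, -7, 0, -23, 0, 0, 0, 0, 0, 0, 0, 0, 0, 0, 0, 0, 0, 0, 0])

```text
time_s: 20.52
ee_pos: [0.5932, 0.1791, 0.2742]
ee_rot: [0.615, 0.374, 0.382, -0.579]
wrist_force: [0.5, -0.2, 0.3]
opening: 0.002
```

```bash
python3 - <<'E'
from h import *
p,r=pose();print(toL(p))
plan(L(1,182,.211),leanR(25),4,0)
snap("top","t17");crop("t17","t17a",230,120,100,75)
E
```

```text
[  5.86545874 201.0130608 ]
-0.2 0.1 -0.2 16.3 -1.4 -2.4 0
-0.2 0.1 -0.2 16.3 -1.4 -2.4 0
-0.2 0.1 -0.2 16.3 -1.3 -2.4 0
-0.2 0.1 -0.2 16.3 -1.3 -2.4 0
t17a scale 8.0
```

View pics/t17a.png

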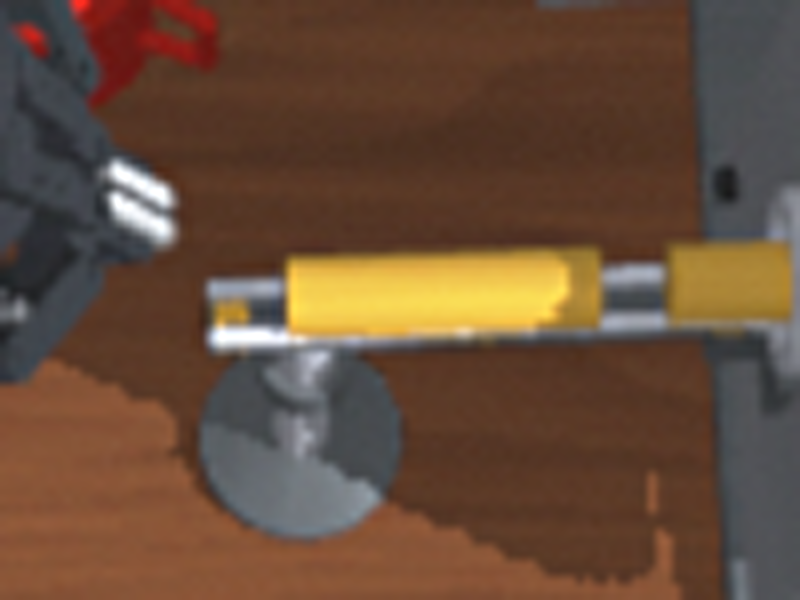

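Emit:
move_arm(targets=[0, 0, 0, 16, -1.3, -3, 0, 0, 0, 0, 16, -1.3, -3, 0, 0, 0, 0, 16, -1.3, -3, 0, 0, 0, 0, 14, -1, -3, 0, 0, 0, 0, 0, 0, 0, 0])

```text
time_s: 21.2
ee_pos: [0.5918, 0.1562, 0.2147]
ee_rot: [0.611, 0.379, 0.38, -0.581]
wrist_force: [0.1, -0.1, -0.4]
opening: 0.003
```

```bash
python3 - <<'E'
from h import *
p,r=pose();print(toL(p)); e=p+r.apply([.025,0,.011]);print("lead",toL(e),e[2]);print(state()["wrist_force"])
plan(L(1,172.5,.211),leanR(25),1,0)
E
```

```text
[  3.08784252 178.21301976]
lead [  3.01871731 157.66108738] 0.19673942947365222
[ 0.05065865 -0.091213   -0.42312789]
-1.7 0.1 -0.6 5.8 -2.0 3.7 0
```

Emit:
move_arm(targets=[-1.7, 0, -0.6, 3, -2, 1, 0, 0, 0, 0, 4.5, 0, 6.5, 0, 0, 0, 0, 3.4, 0, 7.2, 0, 0, 0, 0, 3.4, 0, 7.2, 0, 0, 0, 0, 3.4, 0, 7.2, 0])

```text
time_s: 21.82
ee_pos: [0.5927, 0.1231, 0.212]
ee_rot: [0.614, 0.37, 0.393, -0.576]
wrist_force: [-0.8, 3.8, 1.6]
opening: 0.004
```

```bash
python3 - <<'E'
from h import *
p,r=pose();print(toL(p)); e=p+r.apply([.025,0,.011]);print("lead",toL(e),e[2]);print(state()["wrist_force"])
plan(L(1,88.5,.211),leanR(25),5,0)
E
```

```text
[  2.04332699 145.11626805]
lead [  2.1373027  124.66532593] 0.19392072101199304
[-0.81161505  3.76891745  1.56584948]
0.0 -0.1 -0.0 4.9 -0.2 10.2 0
0.0 -0.1 -0.0 4.9 -0.2 10.2 0
0.0 -0.1 -0.0 4.9 -0.2 10.2 0
0.0 -0.1 -0.0 5.0 -0.2 10.2 0
0.0 -0.1 -0.0 5.0 -0.2 10.2 0
```

Emit:
move_arm(targets=[0, 0, 0, 3.6, -0.2, 7.2, 0, 0, 0, 0, 3.6, -0.2, 7.2, 0, 0, 0, 0, 3.4, 0, 7.2, 0])

```text
time_s: 22.2
ee_pos: [0.5941, 0.0998, 0.2118]
ee_rot: [0.614, 0.371, 0.394, -0.575]
wrist_force: [-1.4, 4.9, 1.2]
opening: 0.001
```

Emit:
move_arm(targets=[0, 0, 0, 3.5, -0.2, 7.2, 0, 0, 0, 0, 3.5, -0.2, 7.2, 0, 0, 0, 0, 2.5, 0, 5.5, 0])

```text
time_s: 22.58
ee_pos: [0.5956, 0.0761, 0.2116]
ee_rot: [0.615, 0.371, 0.393, -0.574]
wrist_force: [-0.9, 4.1, 1.2]
opening: -0.003
```

```bash
python3 - <<'E'
from h import *
p,r=pose();print(toL(p)); e=p+r.apply([.025,0,.011]);print("lead",toL(e),e[2]);print(state()["wrist_force"])
snap("top","t18");crop("t18","t18a",230,120,100,75)
E
```

```text
[ 2.1031279  97.99113438]
lead [ 2.28346953 77.60102475] 0.1934193374711728
[-0.88251872  4.06502438  1.23119837]
t18a scale 8.0
```

View pics/t18a.png

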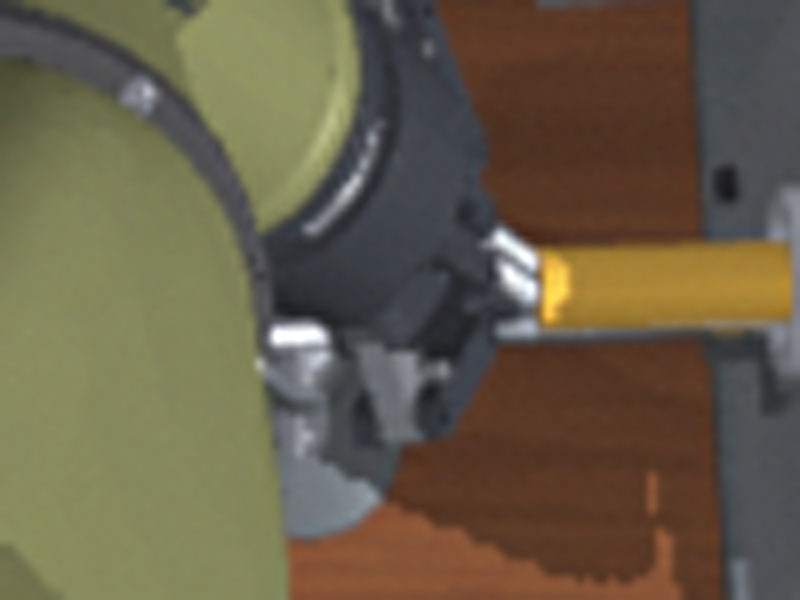

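Emit:
move_arm(targets=[0, 0, 0, 1.8, -0.3, 3.6, 0, 0, 0, 0, 1.8, -0.2, 3.6, 0, 0, 0, 0, 1.8, 0, 3.6, 0, 0, 0, 0, 1.2, 0, 2.6, 0])

```text
time_s: 23.12
ee_pos: [0.5965, 0.0599, 0.2113]
ee_rot: [0.615, 0.371, 0.393, -0.574]
wrist_force: [0.3, 4.4, 1.9]
opening: -0.002
```

Emit:
move_arm(targets=[0, 0, 0, 1.0, -0.1, 2.3, 0, 0, 0, 0, 1.0, -0.1, 2.3, 0, 0, 0, 0, 1.0, 0, 2.3, 0])

```text
time_s: 23.5
ee_pos: [0.5969, 0.0522, 0.2113]
ee_rot: [0.615, 0.371, 0.393, -0.574]
wrist_force: [-0.2, 4.1, 2.5]
opening: 0.004
```

Emit:
move_arm(targets=[0, 0, 0, 1.0, -0.1, 2.3, 0, 0, 0, 0, 1.0, -0.1, 2.3, 0])

```text
time_s: 23.75
ee_pos: [0.5971, 0.0468, 0.2114]
ee_rot: [0.615, 0.371, 0.393, -0.574]
wrist_force: [0.5, 4.3, 1.5]
opening: 0.001
```

Emit:
move_arm(targets=[0, 0, 0, 1.0, -0.1, 2.3, 0, 0, 0, 0, 1.0, -0.1, 2.3, 0])

```text
time_s: 24.0
ee_pos: [0.5974, 0.0415, 0.2113]
ee_rot: [0.615, 0.371, 0.393, -0.574]
wrist_force: [-0.0, 3.2, 1.0]
opening: 0.002
```

Emit:
move_arm(targets=[0, 0, 0, 1.0, -0.2, 2.2, 0, 0, 0, 0, 1.0, -0.2, 2.2, 0])

```text
time_s: 24.25
ee_pos: [0.5976, 0.0363, 0.2114]
ee_rot: [0.615, 0.371, 0.393, -0.574]
wrist_force: [0.9, 3.9, 1.2]
opening: -0.0
```

Emit:
move_arm(targets=[0, 0, 0, 1.0, -0.2, 2.2, 0, 0, 0, 0, 1.0, -0.2, 2.2, 0])

```text
time_s: 24.5
ee_pos: [0.5979, 0.0312, 0.2114]
ee_rot: [0.615, 0.372, 0.393, -0.573]
wrist_force: [-0.1, 3.2, 0.7]
opening: -0.002
```

Emit:
move_arm(targets=[0, 0, 0, 0.9, -0.2, 2.0, 0, 0, 0, 0, 0.9, -0.2, 2.0, 0])

```text
time_s: 24.75
ee_pos: [0.5981, 0.0287, 0.2113]
ee_rot: [0.615, 0.373, 0.394, -0.572]
wrist_force: [-1.1, 10.6, 5.2]
opening: -0.0
```

The force is rising from 4 N to 10.6 N, so I'm pressing gently a little further to confirm the stop.

Emit:
move_arm(targets=[0, 0, 0, 0.8, 0, 1.8, 0])

```text
time_s: 24.88
ee_pos: [0.5981, 0.0288, 0.2113]
ee_rot: [0.615, 0.373, 0.395, -0.571]
wrist_force: [-1.5, 8.2, 3.8]
opening: 0.001
```

Emit:
move_arm(targets=[0, 0, 0, 1.1, 0, 2.5, 0])

```text
time_s: 25.0
ee_pos: [0.5981, 0.0287, 0.2113]
ee_rot: [0.615, 0.374, 0.396, -0.57]
wrist_force: [-1.8, 9.8, 5.8]
opening: -0.002
```

Emit:
move_arm(targets=[0, 0, 0, 1.8, 0, 4, 0, 0, 0, 0, 1.8, 0, 4, 0])

```text
time_s: 25.25
ee_pos: [0.5984, 0.0284, 0.2109]
ee_rot: [0.615, 0.376, 0.401, -0.566]
wrist_force: [-3.0, 11.8, 5.3]
opening: -0.003
```

```bash
python3 - <<'E'
from h import *
p,r=pose();print(toL(p),p); e=p+r.apply([.025,0,.011]);print("lead",toL(e),e[2]);print(state()["wrist_force"])
snap("top","t19");crop("t19","t19a",230,120,100,75);snap("side","s19")
E
```

```text
[ 2.0562474  50.30026836] [0.59835402 0.02844358 0.21088593]
lead [ 2.5837064  30.32077078] 0.19227030114018775
[-3.01070094 11.77942109  5.31300257]
t19a scale 8.0
```

View pics/t19a.png

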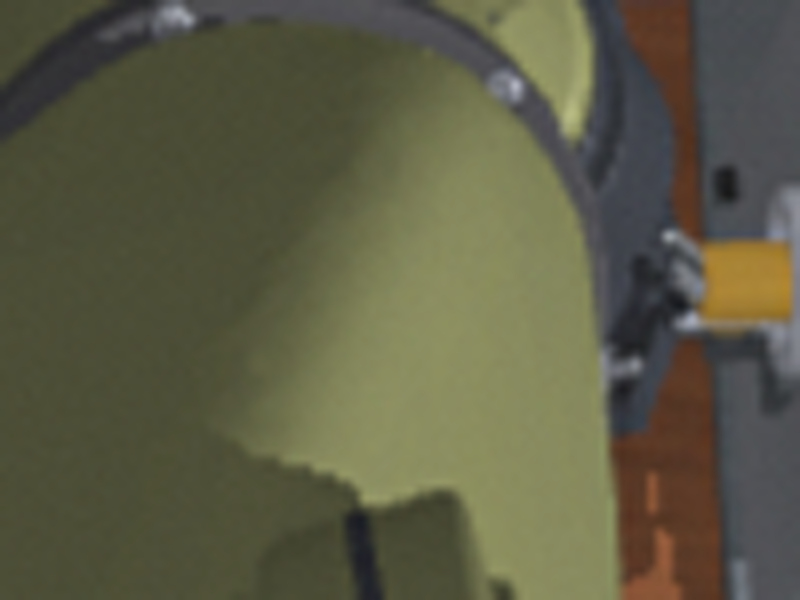

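View pics/s19.png

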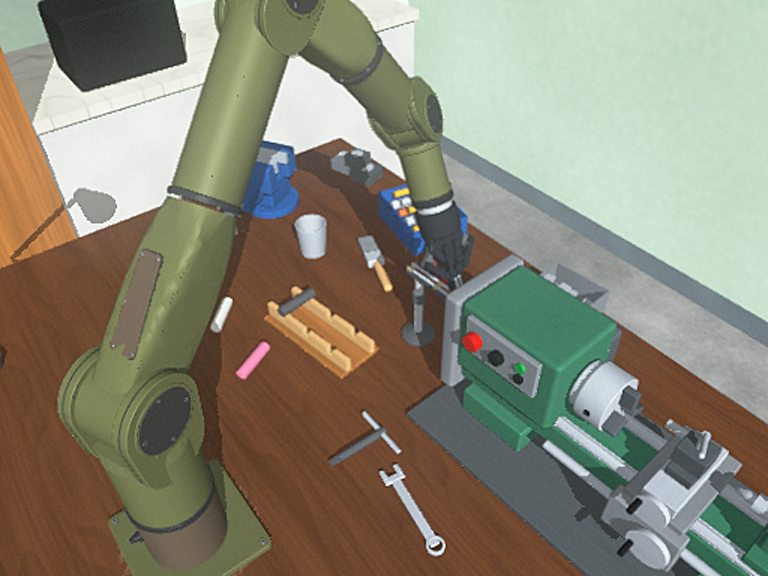

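```bash
python3 - <<'E'
from h import *
plan(L(2,44.3,.212),leanR(25),1,0)
E
```

```text
0.7 -1.7 -0.9 1.3 -0.2 6.0 0
```

Emit:
move_arm(targets=[0.7, -1.7, -0.9, 1.3, 0, 6, 0])

```text
time_s: 25.48
ee_pos: [0.5987, 0.0286, 0.211]
ee_rot: [0.613, 0.371, 0.394, -0.575]
wrist_force: [-0.9, 15.4, -1.3]
opening: -0.003
```

Emit:
move_arm(targets=[0, -0.5, 0, 1.5, 0, 6, 0])

```text
time_s: 25.6
ee_pos: [0.5988, 0.0287, 0.2107]
ee_rot: [0.615, 0.37, 0.395, -0.574]
wrist_force: [-2.3, 14.3, 1.9]
opening: 0.001
```

It's solid: no motion at 15 N. I'm backing off straight out and then up.

Emit:
move_arm(targets=[0, 0, 0, -2, 0, -5, 0, 0, 0, 0, -6, 0, -12, 0, 0, 0, 0, -12, 0, -15, 0, 0, 0, 0, -40, 0, 0, 0, 0, 0, 0, -40, 0, -20, 0, 0, 0, 0, -40, 0, -40, 0, 0, 0, 0, 0, 0, -40, 0, 0, 0, 0, 0, 0, 0, 0])

```text
time_s: 26.6
ee_pos: [0.584, 0.2109, 0.2861]
ee_rot: [0.613, 0.367, 0.393, -0.578]
wrist_force: [0.1, -1.3, 0.2]
opening: -0.003
```

```bash
python3 - <<'E'
from h import *
print(state()["wrist_force"])
snap("top","t20");crop("t20","t20a",230,120,100,75);snap("side","s20")
E
```

```text
[ 0.13711893 -1.31526773  0.20972331]
t20a scale 8.0
```

View pics/t20a.png

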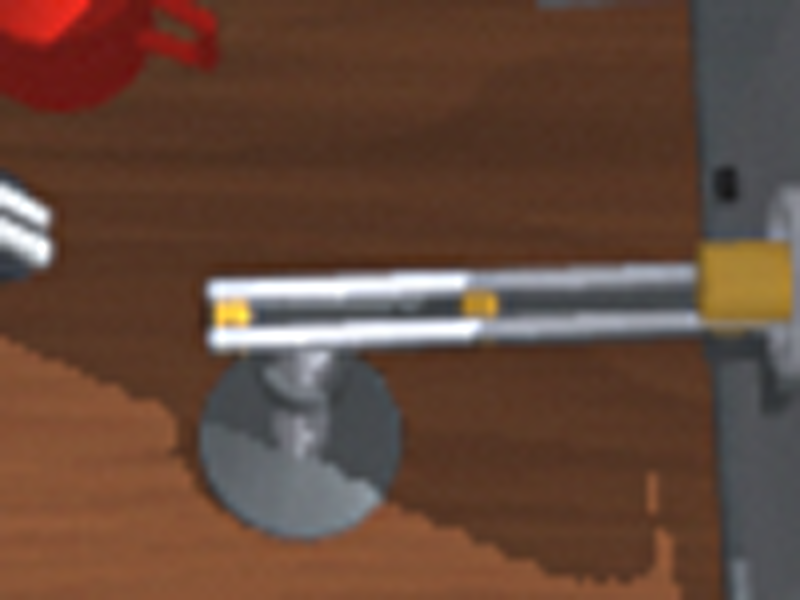

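View pics/s20.png

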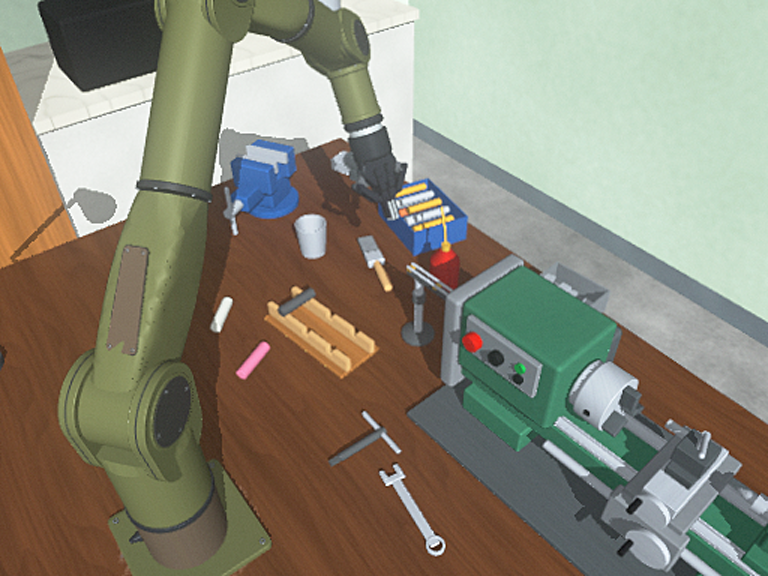

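View pics/t20.png

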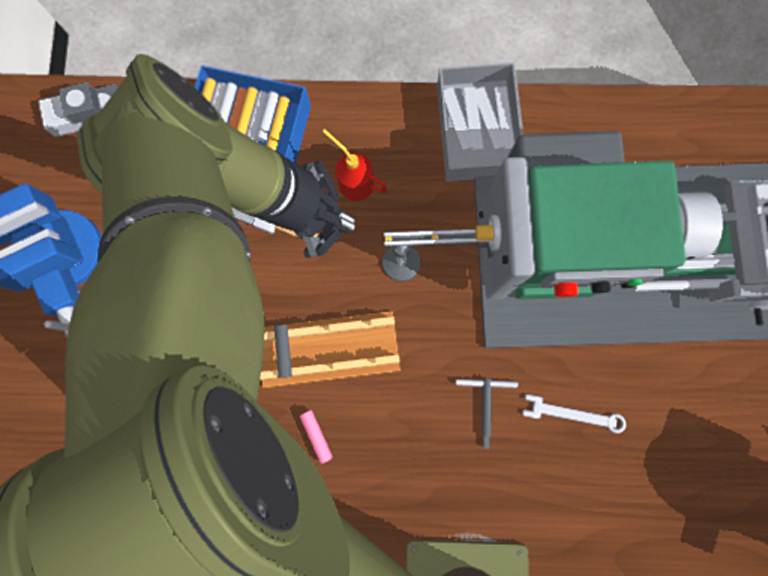

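The end of the last bar stands about 30 mm out of the mouth (column 700 in the crop). The steel bar and the tools are where they were, and the gripper is clear. I'm letting the arm settle and handing in.

Emit:
move_arm(targets=[0, 0, 0, 0, 0, 0, 0, 0, 0, 0, 0, 0, 0, 0])

```text
time_s: 26.95
ee_pos: [0.5863, 0.2028, 0.2891]
ee_rot: [0.612, 0.368, 0.388, -0.582]
wrist_force: [-0.2, 0.1, 0.5]
opening: -0.003
```

```bash
python3 -c "
from h import *
print(state()['wrist_force'],abs(state()['qvel']).max());print(job_done())"
```

```text
[-0.19346859  0.12753433  0.48474879] 0.01508100648736526
the job is handed in; nothing more can be done
None
```

I laid both brass bars on the feed rails, one after the other, and pushed them into the spindle with the closed, leaning fingertips until the front bar met the stop. The job was handed in after about 27 s.

- **Stop:** the row slid at about 3–5 N. With about 30 mm of the last bar standing out, the push rose to 10–15 N and the tip stopped moving. That puts the stop about 240 mm deep, within the given 215–245 mm. The tool turned a few degrees during the first presses against it. I straightened it and pressed again at about 15 N, and nothing moved.
- **Last pictures:** the last bar lies straight in the groove with its end showing. The steel bar is still in its notch. In the side view the other tools are where they were. No brass fell, and the gripper ended clear of everything, reading about 0.5 N.
- **Not checked:** the joints between the three bars are inside the bore and out of sight. I judged them closed only from the force and the depth.

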